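# Load the plaster blanks and offer up the last one

## Task

Load the plaster blanks into their cradles in the order of the studs: set the square blank flat on the bed of the one-stud cradle and let go, then the broad oblong blank in the two-stud cradle and let go. Then carry the slim oblong blank over the cup, spice jar and dropper bottle that stand between and offer it up to the three-stud cradle so that I can judge the gap all round: hold it still and level about a centimetre above the tops of the corner locators, centred and turned to match the pocket. Finish while still holding it there, without it ever touching that cradle, and do not knock those three.

Things in the scene. Friction and masses are not known exactly. Their poses are not given: they have to be found in the camera images.
- blank_square: Square off-white cast plaster blank, 48 x 48 mm, 20 mm thick, 60 g or so, sides with a slight draft (widest at the bottom); lies loose on the bench. Origin: centre of the underside; x, y along its sides, z up. The blanks start right of the cup and bottles, in any arrangement.
- blank_broad: Broad oblong off-white plaster blank, 40 mm (x) by 55 mm (y), 16 mm thick, slight draft; loose on the bench. Origin: centre of the underside; z up. Either way round is the same.
- blank_slim: Slim oblong off-white plaster blank, 30 mm (x) by 60 mm (y), 14 mm thick, slight draft; loose on the bench. Origin: centre of the underside; z up. Either way round is the same.
- cradle_one: Fixed cradle with one stud (10 mm, bright, row along y) on its -x edge, pocket 53 x 53 mm (x by y). Grey metal plate 6 mm thick; its upper face is the bed (z = 6 mm); dark steel L-locators at the corners end at z = 14 mm. Origin: underside, under the pocket's centre; x points away from the studs, z up. Pocket 2.5 mm wider than the blank each side, sides open between the locators (9 mm long), so fingers fit in across x.
- cradle_two: Fixed cradle with two studs (10 mm, bright, row along y) on its -x edge, pocket 45 x 60 mm (x by y). Grey metal plate 6 mm thick; its upper face is the bed (z = 6 mm); dark steel L-locators at the corners end at z = 14 mm. Origin: underside, under the pocket's centre; x points away from the studs, z up. Pocket 2.5 mm wider than the blank each side, sides open between the locators (9 mm long), so fingers fit in across x.
- cradle_three: Fixed cradle with three studs (10 mm, bright, row along y) on its -x edge, pocket 35 x 65 mm (x by y). Grey metal plate 6 mm thick; its upper face is the bed (z = 6 mm); dark steel L-locators at the corners end at z = 14 mm. Origin: underside, under the pocket's centre; x points away from the studs, z up. Pocket 2.5 mm wider than the blank each side, sides open between the locators (9 mm long), so fingers fit in across x.
- board: Fixed plywood board, 130 mm (x) by 272 mm (y), 12 mm thick, lying on the bench left of the cup and bottles; the three cradles stand on it in a row along its y, 87 mm apart, in any order, turned with it. Origin: centre of its underside.
- cup: Bystander: pinkish white plastic cup, 94 mm across, 83 mm high, standing between blanks and board. Origin: centre of its base.
- jar: Bystander: spice jar of ochre powder with a white cap, 47 mm across, 98 mm high, between blanks and board. Origin: centre of its base.
- dropper_bottle: Bystander: small amber dropper bottle with a black bulb, 33 mm across, 102 mm high, between blanks and board. Origin: centre of its base. Beyond it stands a banding wheel (turntable) with a lump of clay, about 0.22 m across.
There are look-alikes about, which are no part of the job. What is shaped like the blank_slim but orange is not meant. Leave any orange look-alike of the blank_broad alone.

How it is judged (in metres and radians):
On the way, in this order (a step that is already met when the one before it is completed fails the run):
1. the square blank lies seated on the bed of the one-stud cradle, let go (horizontal distance between blank_square and cradle_one below 0.005 m and z of blank_square in the frame of cradle_one between 0.003 and 0.0085 m and (angle between the x axis of blank_square and the x axis of cradle_one, either way round below 0.12 rad or angle between the x axis of blank_square and the y axis of cradle_one, either way round below 0.12 rad) and angle between blank_square's own z axis and vertical below 0.07 rad and linear speed of blank_square below 0.02 m/s and contact force between the fingers and blank_square below 0.1 N), for 0.2 s.
2. then the broad oblong blank lies seated on the bed of the two-stud cradle, let go, the square one still seated (all of step 1 and horizontal distance between blank_broad and cradle_two below 0.005 m and z of blank_broad in the frame of cradle_two between 0.003 and 0.0085 m and angle between the x axis of blank_broad and the x axis of cradle_two, either way round below 0.12 rad and angle between blank_broad's own z axis and vertical below 0.07 rad and linear speed of blank_broad below 0.02 m/s and contact force between the fingers and blank_broad below 0.1 N), for 0.2 s.
At the end, for the whole second after the job is handed in: Square and broad blank seated on their beds (5 mm, 0.12 rad) and let go; slim blank held still by the fingers, its underside 3 to 22 mm above the three-stud cradle's locators, centred within 6 mm, matched and level within 0.1 rad, touching no cradle or board (all of step 2 and horizontal distance between blank_slim and cradle_three below 0.006 m and z of blank_slim in the frame of cradle_three between 0.017 and 0.036 m and angle between the x axis of blank_slim and the x axis of cradle_three, either way round below 0.1 rad and angle between blank_slim's own z axis and vertical below 0.1 rad and linear speed of blank_slim below 0.02 m/s and contact force between the fingers and blank_slim above 0.5 N and contact force between blank_slim and cradle_three below 0.05 N and contact force between blank_slim and board below 0.05 N and contact force between blank_slim and cradle_one below 0.05 N and contact force between blank_slim and cradle_two below 0.05 N); the arm keeps its last pose, push and grip.
It fails at once if the slim blank touches the three-stud cradle (contact force between blank_slim and cradle_three above 0.3 N).
It fails at once if the cup, the spice jar or the dropper bottle is shifted by more than 25 mm or tipped (distance of any of cup, jar, dropper_bottle from where it was at the start of the episode above 0.025 m or angle between any of cup, jar, dropper_bottle's own z axis and vertical above 0.3 rad).
It also fails if it takes over 70 s, if anything falls off the work surface, if the arm or the gripper's body presses on something with over 40 N, if the wrist force passes 120 N, or if a joint passes its speed limit or range.

## Robot

A 6-joint arm with a two-finger parallel gripper is mounted at the origin on a cart in front of the work surface, level with it; the furniture and walls round the work are solid. World frame = base frame: x ahead of the robot, y to its left, z up, the work surface at z = 0. Lengths are in mm, angles in degrees, forces in N, time in s.
With the tool pointing down it reaches from about 350 to 850 mm from the base axis. Payload 8.1 kg.
Tool frame: the origin (TCP) lies midway between the tips of the shut fingers; the grasp point (between the pads) lies 19 mm behind it; z points along the fingers, y is the line along which they close (so a half turn about z gives the same grasp; the last joint's range is limited). The gripper opens to 85 mm and grips with 20 to 120 N. Pads are 22 mm wide; open, the fingers measure 114 mm over their backs; the gripper's body (76 mm by 85 mm) begins 54 mm behind the grasp point. The pads swing forward as they close: fully open they stand 13 mm farther back than shut.
Start: joints at [-70.554, 7.471, 85.268, -0, 87.261, -4.893], TCP at [247.303, -546.668, 193.292] pointing down, gripper open.
Joint ranges: [-169.43, 169.43], [-51.17, 129.36], [1.28, 143.12], [-76.62, 256.62], [0, 156.53], [-152.29, 152.29]. Speed limits (degrees/s): [136.94, 136.94, 159.86, 180, 180, 180].

## Interface

Orientations are given as [roll, pitch, yaw] about the fixed x, y, z axes, in that order (R = Rz(yaw) Ry(pitch) Rx(roll)).
In Python, from bench import r gives the robot as it stands.
- The arm moves only by the tool send_rows, never from a script. Its argument "increments" is a list of rows, each a list of 6 numbers: the shift along the tool's x, y, z in mm, then the turn, a rotation vector about the tool's x, y, z in rad. A call has 1 to 5 rows; each row shifts and turns the commanded pose from where the row before left it, along the tool's axes as they then stand; what a row does not reach is not made up. A row lasts 1/8 s, in which the tool goes at most 62.5 mm and 10.7 degrees, less where a joint would pass 70% of its speed; a pose out of reach is approached as far as the arm can. A call is refused whole if a number of a shift passes 62.5 or a number of a turn 0.188, either way. A call with a gripper value outside its range is refused whole. "grip" is the closure, from -1 (fully open) to 1 (shut), set as the call begins (left out, the last holds). The fingers move at their own pace and stop on an object; "grip_force" is the grip in N (left out, the last holds). Time passes only in rows, so rows that do not move let the fingers close. It gives the time, the measured TCP pose, the force, the opening and the grip force at its end, in the units of the state.
- r.sense(): the state, without advancing time (a new reading comes with each control period).
- r.snapshot(name): name is "scene" or "top" or "wrist"; returns a dict with "img" (420x560x3 uint8, blue, green, red), "z_map" (420x560 float32, mm along the optical axis (not along the pixel's ray), 0 where there is no reading), "fx", "fy", "cx", "cy" (pixels), "view" (4x4, takes a point from world to camera coordinates). Camera axes: x right, y down, z forward; pixel columns grow to the right and rows downward; lengths in mm; the calibration is good to about 2 mm. A picture is of the moment at which its call begins.
- r.hand_in(): hands the job in; it is judged then, once.
The state is a dict: "time": time; "joint_pos": joint angles; "qd": joint speeds; "joint_efforts": joint torques, N m; "tool_pos": TCP position; "tcp_rot": TCP orientation; "ft_force": force on the tool from outside, world axes, zero at the start; "wrist_torque": the same for the moment, N m; "finger_gap": finger opening in mm; "grip_force": force on a finger pad.
Only numpy, scipy, OpenCV 4.12 (cv2) and the standard library are available. Lean on these libraries where they do the work, as an engineer would, in place of code of your own. Each camera call takes 0.05 s, during which the arm holds its last target. There are 200 camera calls.

## Working session

There is one attempt and no reset: what is moved stays moved. The work goes in short steps, Python scripts to look and compute and a tool call to move; the robot and the scene stay as the last step left them, time stands still between calls to the robot, and variables do not carry over. Pictures are saved under pics/ and viewed, at most 10 in all, crops included, and the job is handed in when it is done.

Besides the shell and the picture viewer there is one more tool, called after ">>>" as name(argument=value, ...), one argument or row to a line, values as JSON. send_rows: Moves the arm, as the interface text tells. Its arguments: {"type":"object","properties":{"increments":{"type":"array"},"grip":{"type":"number"},"grip_force":{"type":"number"}},"required":["increments"]}

```bash
mkdir -p pics; ls; cat > h.py <<'E'
import numpy as np, cv2
from bench import r
def cloud(s):
    z=s["z_map"];v,u=np.indices(z.shape)
    P=np.stack([(u-s["cx"])/s["fx"]*z,(v-s["cy"])/s["fy"]*z,z,np.ones_like(z)],-1)
    W=P@np.linalg.inv(s["view"]).T
    W[z==0]=np.nan
    return W[...,:3]
E
python3 - <<'E'
from h import *
for n in ["scene","top"]:
    s=r.snapshot(n);cv2.imwrite(f"pics/{n}0.png",s["img"]);np.savez(f"{n}0.npz",**s)
    W=cloud(s);print(n,np.nanmin(W,(0,1)),np.nanmax(W,(0,1)),s["fx"])
    print(np.linalg.inv(s["view"]).round(2))
E
```

```text
pics
scene [ -430.93150572 -2432.56838156  -775.06808816] [1067.33191065  600.72364456  723.75856715] 401.1941244922315
[[-7.1000e-01 -5.1000e-01  4.8000e-01 -2.1590e+01]
 [-7.0000e-01  5.1000e-01 -5.0000e-01  5.3281e+02]
 [ 1.0000e-02 -7.0000e-01 -7.2000e-01  8.6197e+02]
 [ 0.0000e+00  0.0000e+00  0.0000e+00  1.0000e+00]]
top [ -341.7262944  -1245.10033244  -782.29760831] [938.1156903  606.86251268 607.14326314] 445.9162860895193
[[-3.00000e-02 -1.00000e+00  4.00000e-02  4.79760e+02]
 [-1.00000e+00  3.00000e-02 -1.00000e-02 -3.02800e+01]
 [ 1.00000e-02 -4.00000e-02 -1.00000e+00  1.13535e+03]
 [ 0.00000e+00  0.00000e+00  0.00000e+00  1.00000e+00]]
```

View pics/top0.png

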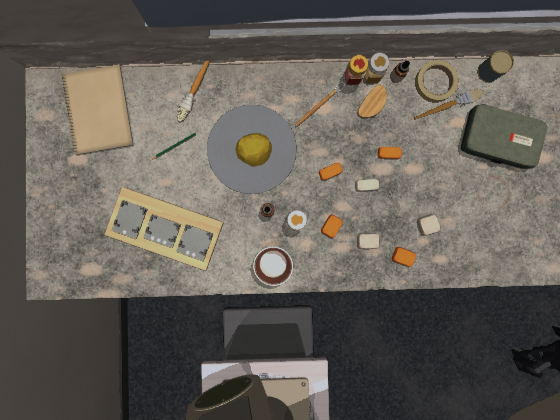

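View pics/scene0.png

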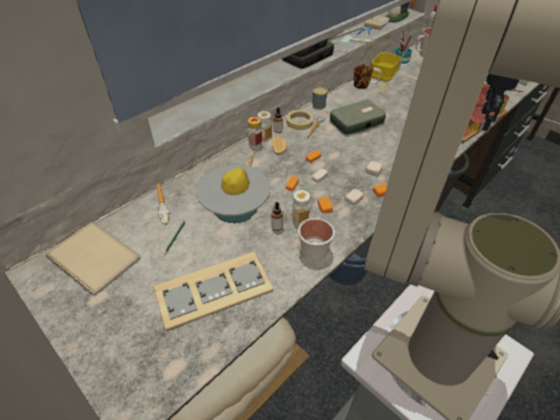

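Top view: off-white candidates are slim (368,185), broad (369,241) and square (430,225). The orange look-alikes at (390,153), (331,171), (332,226) and (404,257) are not meant. The cradles are at (130,217), (163,230) and (196,243); the cup is at (273,266), the jar at (297,220) and the dropper at (267,210). Next, close crops and measurements.

```bash
python3 - <<'E'
from h import *
s=dict(np.load("top0.npz"));W=cloud(s);im=s["img"]
a=cv2.resize(im[180:275,100:230],None,fx=6,fy=6,interpolation=cv2.INTER_CUBIC)
b=cv2.resize(im[170:275,315:450],None,fx=5,fy=5,interpolation=cv2.INTER_CUBIC)
cv2.imwrite("pics/ca.png",a);cv2.imwrite("pics/cb.png",b)
def rect(m,n):
    P=W[m][:,:2].astype(np.float32); print(n,m.sum(),[np.round(x,1) for x in cv2.minAreaRect(P)],"mean",P.mean(0).round(1),"z",np.median(W[m][:,2]).round(1),np.nanmax(W[m][:,2]).round(1))
def comp(sel,uv):
    _,l=cv2.connectedComponents(sel.astype(np.uint8),connectivity=4);k=l[uv[1],uv[0]]
    assert k; return l==k
for n,uv,zt in [("slim",(368,185),8),("broad",(369,241),9),("square",(430,225),11),("cup",(253,267),40),("jar",(297,220),40),("drop",(267,210),40)]:
    sel=W[...,2]>zt
    try: rect(comp(sel,uv),n)
    except AssertionError: print(n,"none",W[uv[1],uv[0]])
for uv in [(130,217),(163,230),(196,243),(145,210),(60,200),(368,215),(116,205)]: print(uv,W[uv[1],uv[0]].round(1))
m=comp((W[...,2]>7)&(W[...,2]<45),(145,210)); rect(m,"board")
E
```

```text
slim 229 [array([ 588.4, -272.5]), array([56. , 28.2]), np.float64(89.6)] mean [ 588.4 -272.4] z 11.8 18.5
broad 286 [array([ 445.6, -269.5]), array([50.4, 35.3]), np.float64(88.3)] mean [ 446.2 -269.9] z 13.9 21.6
square none [nan nan nan]
cup 527 [array([395.4, -28.3]), array([93.1, 90. ]), np.float64(43.3)] mean [390.5 -27.5] z 74.7 86.5
jar 351 [array([501.4, -86.1]), array([46.2, 46.1]), np.float64(70.3)] mean [501.7 -85.3] z 95.6 101.6
drop 150 [array([530.1, -17.6]), array([29.2, 31.7]), np.float64(88.5)] mean [529.5 -17.8] z 63.5 101.8
(130, 217) [522.9 326.5  15.1]
(163, 230) [488.  244.5  15.5]
(196, 243) [453.1 162.7  15.7]
(145, 210) [539.1 287.1  20.8]
(60, 200) [571.8 508.4  -0.7]
(368, 215) [ 511.5 -275.1   -4.1]
(116, 205) [554.3 362.5  11.2]
board 5367 [array([492.5, 244.8]), array([271.5, 129.7]), np.float64(69.0)] mean [492.2 244.4] z 13.0 31.7
```

View pics/ca.png

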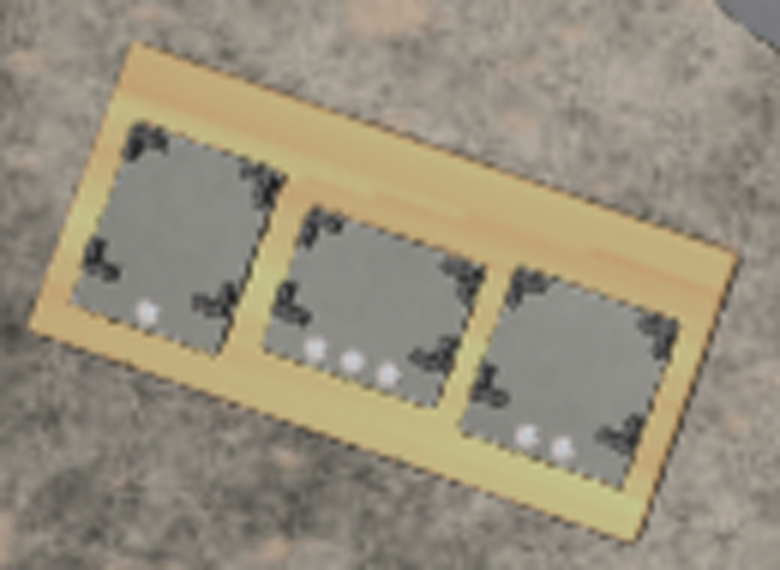

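View pics/cb.png

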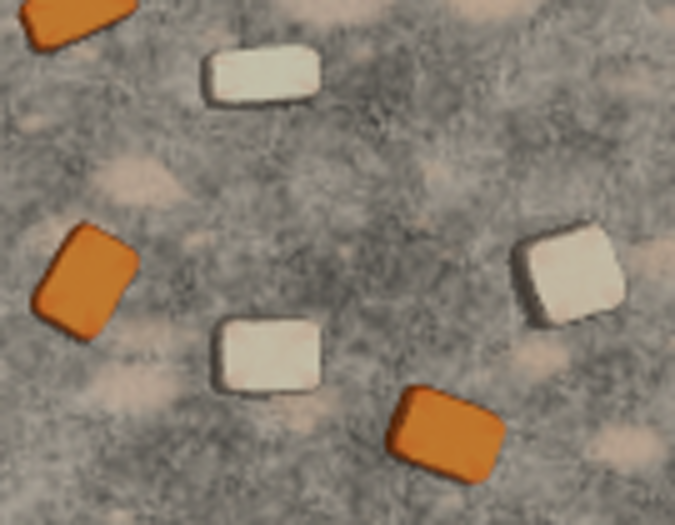

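Crop A shows one stud on the left cradle (147,313), three on the middle and two on the right; the studs face the robot. Crop B shows the three off-white blanks clearly: slim (263,75), broad (268,355), square (572,275). Next I check the wrist view.

```bash
cat >> h.py <<'E'
from scipy.spatial.transform import Rotation as Ro
def pose():
    st=r.sense();return np.array(st["tool_pos"]),Ro.from_euler("xyz",st["tcp_rot"],degrees=True),st
def go(x,y,z,yc=None):
    """print tool-frame shift/turn to point down at x,y,z with closing line (tool y) along world angle yc (mod 180)"""
    p,R,st=pose();M=R.as_matrix()
    if yc is None: T=R
    else:
        a=np.arctan2(M[1,1],M[0,1]);d=(np.radians(yc)-a+np.pi/2)%np.pi-np.pi/2
        c,s_=np.cos(a+d),np.sin(a+d);Y=np.array([c,s_,0]);Z=np.array([0,0,-1.]);T=Ro.from_matrix(np.stack([np.cross(Y,Z),Y,Z],1))
    rv=(R.inv()*T).as_rotvec()
    print("turn",rv.round(4),"then shift",T.inv().apply(np.array([x,y,z])-p).round(1),"j6",round(st["joint_pos"][5],1),"yclose",np.degrees(np.arctan2(M[1,1],M[0,1])).round(1))
def meas(s,col,zlo,zhi,W=None):
    W=cloud(s) if W is None else W
E
python3 - <<'E'
from h import *
p,R,st=pose();print(st)
s=r.snapshot("wrist");cam=np.linalg.inv(s["view"])
print("cam in tool",R.inv().apply(cam[:3,3]-p).round(1),(R.inv().as_matrix()@cam[:3,:3]).round(3),s["fx"])
go(480,-300,260)
W=cloud(dict(np.load("top0.npz")))
print(np.isnan(W[215:236,420:441,2]).sum(), np.nanmean(W[218:233,422:438],(0,1)).round(1))
E
```

```text
{'time': 0.1, 'joint_pos': array([-7.05540172e+01,  7.51232210e+00,  8.53259761e+01,  1.51580237e-03,
        8.72623613e+01, -4.89257263e+00]), 'qd': array([ 0.03266903, -0.06917148, -0.11464391,  0.01438844, -0.00305937,
       -0.02924188]), 'joint_efforts': array([ 1.45271970e-03, -5.70951748e+01, -5.01939476e+01, -1.63903342e-04,
        8.26353673e-03, -3.80524352e-05]), 'tool_pos': array([ 247.11437163, -546.1022682 ,  192.30519395]), 'tcp_rot': array([-1.79899836e+02, -1.00934421e-02,  2.43384729e+01]), 'ft_force': array([ 0.67216169,  0.21410672, -0.24784322]), 'wrist_torque': array([-0.01652152,  0.03404951, -0.02217851]), 'grip_force': 0.0, 'finger_gap': 85.61382526669635}
cam in tool [  83.4   -0.6 -179.4] [[ 0.    -0.946 -0.323]
 [ 1.    -0.     0.001]
 [-0.001 -0.323  0.946]] 295.1611410540398
turn [0. 0. 0.] then shift [ 313.6 -128.5  -67.3] j6 -4.9 yclose -65.7
3 [ 481.5 -424.4   17.3]
```

```bash
python3 - <<'E'
from h import *
go(490,-330,180,0)
E
```

```text
turn [-1.200e-03 -9.000e-04 -1.146e+00] then shift [216.2 242.8  12.5] j6 -4.9 yclose -65.7
```

>>> send_rows(
  increments=[
    [0,0,0,0,0,-0.143],
    [0,0,0,0,0,-0.143],
    [0,0,0,0,0,-0.143],
    [0,0,0,0,0,-0.143],
  ],
)

```text
time: 0.65
tool_pos: [247.2, -546.4, 192.8]
tcp_rot: [-180.0, -0.0, 57.4]
ft_force: [1.3, -0.1, 0.2]
finger_gap: 85.2
grip_force: 0.0
```

>>> send_rows(
  increments=[
    [0,0,0,0,0,-0.143],
    [0,0,0,0,0,-0.143],
    [0,0,0,0,0,-0.143],
    [0,0,0,0,0,-0.145],
  ],
)

```text
time: 1.15
tool_pos: [247.2, -546.4, 192.8]
tcp_rot: [-180.0, -0.0, 90.3]
ft_force: [-0.0, 0.1, -0.4]
finger_gap: 85.1
grip_force: 0.0
```

>>> send_rows(
  increments=[
    [43,48,2,0,0,0],
    [43,48,2,0,0,0],
    [43,49,2,0,0,0],
    [43,49,3,0,0,0],
    [43,49,3,0,0,0],
  ],
)

```text
time: 1.78
tool_pos: [482.3, -338.1, 181.5]
tcp_rot: [-180.0, 0.0, 90.0]
ft_force: [0.2, -0.1, 0.7]
finger_gap: 85.5
grip_force: 0.0
```

>>> send_rows(
  increments=[
    [0,0,0,0,0,0],
    [0,0,0,0,0,0],
  ],
)

```text
time: 2.02
tool_pos: [480.9, -339.6, 181.4]
tcp_rot: [-179.9, -0.0, 90.1]
ft_force: [-0.7, -0.5, -0.8]
finger_gap: 85.2
grip_force: 0.0
```

```bash
python3 - <<'E'
from h import *
s=r.snapshot("wrist");cv2.imwrite("pics/w1.png",s["img"]);np.savez("w1.npz",**s)
go(490,-330,180,0)
E
```

```text
turn [-0.0007  0.0001 -0.0004] then shift [10.3  9.6  1.5] j6 -40.3 yclose -0.0
```

View pics/w1.png

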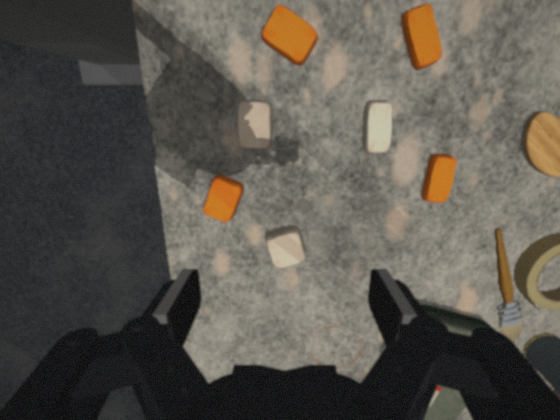

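The wrist view shows the square at (285,247), the broad at (255,125, partly in shadow), the slim at (379,127), and the orange ones elsewhere. I measure all three.

```bash
cat >> h.py <<'E'
def ray(s,uv,z):
    """pixels -> world on plane z"""
    uv=np.atleast_2d(uv).astype(float);C=np.linalg.inv(s["view"])
    d=np.c_[(uv[:,0]-s["cx"])/s["fx"],(uv[:,1]-s["cy"])/s["fy"],np.ones(len(uv))]@C[:3,:3].T
    return C[:3,3]+d*((z-C[2,3])/d[:,2])[:,None]
def blank(s,uv,h,show=None):
    W=cloud(s);sel=(cv2.medianBlur(np.nan_to_num(W[...,2]).astype(np.float32),5)>0.6*h)
    u0,v0=uv;win=np.zeros(sel.shape,bool);k=show or 35;win[max(0,v0-k):v0+k,max(0,u0-k):u0+k]=1
    _,l=cv2.connectedComponents((sel&win).astype(np.uint8),connectivity=4);m=l==l[v0,u0]
    v,u=np.nonzero(m);P=ray(s,np.c_[u,v],h)[:,:2].astype(np.float32)
    a=cv2.minAreaRect(P);print(l[v0,u0]>0,m.sum(),np.round(a[0],1),np.round(a[1],1),round(a[2],1),"z",np.median(W[m][:,2]).round(1));return a
E
python3 - <<'E'
from h import *
s=dict(np.load("w1.npz"))
for n,uv,h in [("square",(285,250),20),("broad",(257,110),16),("slim",(379,127),14)]:
    print(n);blank(s,uv,h)
W=cloud(s);m=W[230:270,240:262,2];print("bench",np.nanmedian(W[180:210,300:350,2]))
E
```

```text
square
True 1111 [ 483.  -423.5] [44.4 47.7] 16.8 z nan
broad
True 1392 [ 446.7 -269.4] [46.6 36. ] 89.2 z nan
slim
True 1230 [ 587.7 -274.3] [28.7 55.1] 2.2 z nan
bench -1.2244678380333198
```

```bash
python3 - <<'E'
from h import *
go(483,-423.5,60,17)
E
```

```text
turn [-0.0007 -0.     -0.2971] then shift [-80.3 -21.9 121.5] j6 -40.3 yclose -0.0
```

>>> send_rows(
  increments=[
    [0,0,0,0,0,-0.1485],
    [0,0,0,0,0,-0.1486],
    [-27,-7,40,0,0,0],
    [-27,-7,40,0,0,0],
    [-26,-8,41,0,0,0],
  ],
)

```text
time: 2.7
tool_pos: [482.1, -425.3, 60.0]
tcp_rot: [180.0, 0.1, 106.9]
ft_force: [0.5, -0.6, -0.4]
finger_gap: 85.3
grip_force: 0.0
```

>>> send_rows(
  increments=[
    [0,0,0,0,0,0],
    [0,0,0,0,0,0],
    [0,0,0,0,0,0],
  ],
)

```text
time: 3.08
tool_pos: [484.4, -423.6, 63.3]
tcp_rot: [179.9, 0.2, 107.0]
ft_force: [0.1, -0.5, 0.6]
finger_gap: 84.9
grip_force: 0.0
```

```bash
python3 - <<'E'
from h import *
s=r.snapshot("wrist");np.savez("w2.npz",**s)
for i in range(3): go(483,-423.5,5,17); r.snapshot("wrist")
uv=s["view"]@[483,-423.5,20,1];u=s["fx"]*uv[0]/uv[2]+s["cx"];v=s["fy"]*uv[1]/uv[2]+s["cy"];print(u,v)
blank(s,(int(u),int(v)-10),20,70)
cv2.imwrite("pics/w2.png",s["img"])
E
```

```text
turn [0.0018 0.0032 0.0006] then shift [ 0.4 -1.5 58.3] j6 -62.7 yclose 17.0
turn [0.0016 0.0029 0.0008] then shift [ 0.2 -1.6 58. ] j6 -62.7 yclose 17.0
turn [0.0013 0.0024 0.001 ] then shift [-0.1 -1.5 57.6] j6 -62.8 yclose 17.1
282.2294240806709 219.40365317807132
True 2805 [ 482.6 -424. ] [43.4 46.7] 16.3 z nan
```

View pics/w2.png

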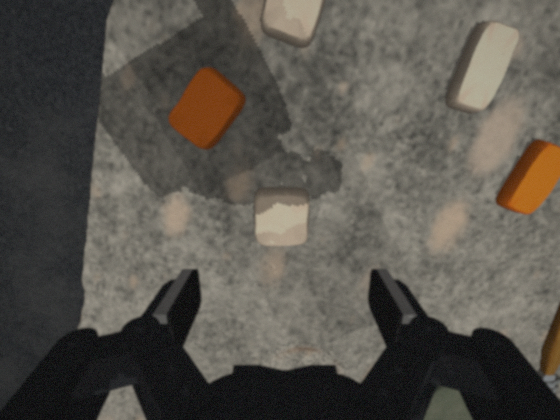

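>>> send_rows(
  increments=[
    [0,-1,20,0,0,0],
    [0,-0.5,20,0,0,0],
    [0,0,17.5,0,0,0],
    [0,0,0,0,0,0],
    [0,0,0,0,0,0],
  ],
)

```text
time: 3.9
tool_pos: [482.2, -423.2, 3.3]
tcp_rot: [-180.0, -0.0, 107.0]
ft_force: [-0.7, -0.4, 0.4]
finger_gap: 85.1
grip_force: 0.0
```

>>> send_rows(
  increments=[
    [0,0,0,0,0,0],
    [0,0,0,0,0,0],
    [0,0,0,0,0,0],
    [0,0,0,0,0,0],
    [0,0,0,0,0,0],
  ],
  grip=1,
  grip_force=35,
)

```text
time: 4.53
tool_pos: [482.1, -423.1, 3.3]
tcp_rot: [180.0, 0.0, 107.0]
ft_force: [-0.5, 0.4, -0.5]
finger_gap: -0.3
grip_force: 0.0
```

>>> send_rows(
  increments=[
    [0,0,0,0,0,0],
    [0,0,0,0,0,0],
    [0,0,0,0,0,0],
  ],
)

```text
time: 4.9
tool_pos: [482.1, -423.1, 3.2]
tcp_rot: [-180.0, -0.0, 107.0]
ft_force: [0.4, -0.5, -0.1]
finger_gap: 0.2
grip_force: 0.0
```

```bash
python3 - <<'E'
from h import *
p,R,st=pose();print(p,st["finger_gap"],st["grip_force"],st["ft_force"])
E
```

```text
[ 482.09854788 -423.1118737     3.22046083] 0.16780849089833996 0.0 [ 0.36051846 -0.46424546 -0.09756687]
```

```bash
python3 - <<'E'
from h import *
s=r.snapshot("wrist");t=r.snapshot("top");np.savez("w3.npz",**s)
a=s["img"][130:390,130:430];b=cv2.resize(t["img"][180:280,330:460],None,fx=2.6,fy=2.6)
cv2.imwrite("pics/w3.png",np.hstack([a,b]))
W=cloud(t);print(np.nanmedian(W[218:230,425:436],(0,1)))
E
```

```text
[ 484.24389236 -413.18633661   49.3983658 ]
```

View pics/w3.png

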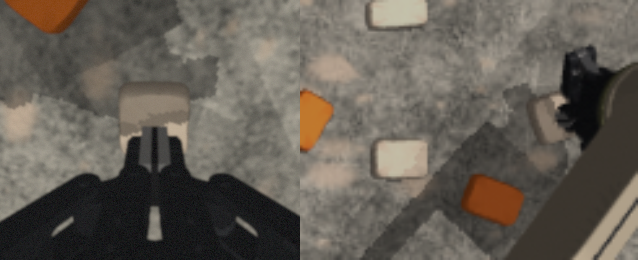

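The closed fingers stand at crop (155,150) with the blank pushed out ahead of them at (155,110). The grasp slipped, so I measure again.

```bash
python3 - <<'E'
from h import *
s=dict(np.load("w3.npz"))
# blank bright px around (285,235) in full image; corners read: top edge row~212, left 249, right 319, left bottom ~276
P=ray(s,[(250,216),(319,216),(284,213),(250,270),(317,274)],20);print(P.round(1))
p,R,st=pose();print(R.inv().apply(P-p).round(1))
W=cloud(s);print(W[225:300:8,262].round(1));print(W[275:345:10,284].round(1))
E
```

```text
[[ 455.8 -404.8   20. ]
 [ 494.4 -393.    20. ]
 [ 474.3 -397.2   20. ]
 [ 465.  -439.5   20. ]
 [ 506.  -429.9   20. ]]
[[ 25.1 -19.8 -16.8]
 [ 25.2  20.6 -16.8]
 [ 27.    0.1 -16.8]
 [-10.7 -21.1 -16.8]
 [-13.5  20.8 -16.8]]
[[ 464.1 -409.1   17.9]
 [ 465.5 -413.7   18.8]
 [ 466.9 -418.9   18.6]
 [ 468.4 -424.2   18.3]
 [ 469.9 -429.8   17.7]
 [ 471.3 -434.5   19. ]
 [ 469.6 -418.9   54.5]
 [ 470.3 -419.5   60.5]
 [ 470.5 -418.1   69.1]
 [ 470.  -412.4   83. ]]
[[ 478.9 -412.2   62.6]
 [ 478.9 -412.    71.1]
 [ 478.9 -412.1   78.4]
 [ 480.6 -417.4   77.5]
 [ 482.1 -422.5   77.1]
 [ 483.4 -426.7   78.2]
 [ 485.2 -432.5   77.3]]
```

```bash
python3 - <<'E'
from h import *
s=dict(np.load("w3.npz"));p,R,st=pose()
W=cloud(s)
for v in range(246,300,3): print(v,R.inv().apply(W[v,[272,278,290,296]]-p).round(0).tolist(),W[v,284].round(0))
print(st["joint_pos"])
C=np.linalg.inv(s["view"]);print(R.inv().apply(C[:3,3]-p).round(1))
E
```

```text
246 [[5.0, -7.0, -15.0], [5.0, -4.0, -16.0], [5.0, 4.0, -15.0], [5.0, 7.0, -14.0]] [ 481. -418.   18.]
249 [[2.0, -7.0, -14.0], [3.0, -4.0, -15.0], [3.0, 4.0, -16.0], [3.0, 7.0, -15.0]] [ 481. -420.   18.]
252 [[1.0, -7.0, -15.0], [0.0, -4.0, -14.0], [0.0, 4.0, -14.0], [1.0, 7.0, -16.0]] [ 482. -423.   17.]
255 [[-1.0, -7.0, -15.0], [-1.0, -4.0, -16.0], [-1.0, 4.0, -15.0], [-1.0, 8.0, -15.0]] [ 483. -424.   18.]
258 [[11.0, -6.0, -43.0], [12.0, -3.0, -43.0], [11.0, 3.0, -43.0], [11.0, 6.0, -42.0]] [ 479. -412.   46.]
261 [[11.0, -6.0, -46.0], [11.0, -3.0, -45.0], [11.0, 3.0, -45.0], [12.0, 6.0, -46.0]] [ 479. -412.   49.]
264 [[11.0, -6.0, -49.0], [11.0, -3.0, -49.0], [12.0, 3.0, -49.0], [11.0, 6.0, -49.0]] [ 479. -412.   52.]
267 [[11.0, -6.0, -52.0], [11.0, -3.0, -51.0], [12.0, 3.0, -53.0], [12.0, 6.0, -52.0]] [ 479. -412.   55.]
270 [[12.0, -6.0, -56.0], [12.0, -3.0, -55.0], [11.0, 3.0, -55.0], [12.0, 6.0, -56.0]] [ 479. -412.   58.]
273 [[11.0, -5.0, -58.0], [12.0, -3.0, -58.0], [11.0, 3.0, -57.0], [11.0, 6.0, -58.0]] [ 479. -412.   60.]
276 [[12.0, -5.0, -61.0], [11.0, -3.0, -60
[... 235 characters left out ...]
0], [11.0, 6.0, -65.0]] [ 479. -412.   69.]
285 [[11.0, -5.0, -68.0], [11.0, -2.0, -67.0], [11.0, 3.0, -68.0], [11.0, 5.0, -68.0]] [ 479. -412.   71.]
288 [[11.0, -5.0, -70.0], [11.0, -2.0, -70.0], [11.0, 3.0, -70.0], [11.0, 5.0, -69.0]] [ 479. -412.   73.]
291 [[12.0, -5.0, -73.0], [11.0, -2.0, -72.0], [11.0, 3.0, -72.0], [12.0, 5.0, -72.0]] [ 479. -412.   76.]
294 [[11.0, -5.0, -74.0], [12.0, -2.0, -75.0], [11.0, 3.0, -74.0], [11.0, 5.0, -74.0]] [ 479. -413.   77.]
297 [[12.0, -5.0, -78.0], [10.0, -2.0, -74.0], [10.0, 3.0, -74.0], [12.0, 5.0, -77.0]] [ 479. -414.   77.]
[-4.58466525e+01  2.28017778e+01  8.77917248e+01 -1.94748259e-03
  6.94096866e+01 -6.28706251e+01]
[  83.6    0.4 -179.4]
```

```bash
python3 - <<'E'
from h import *
M=None
for n in ["w2","w3"]:
    s=dict(np.load(n+".npz"));W=cloud(s)
    C=np.linalg.inv(s["view"])
    # tool frame from camera: use constant mount (rotation/offset measured at start)
    Rc=np.array([[0,-.946,-.323],[1,0,0],[0,-.323,.946]]);T=(W-C[:3,3])@C[:3,:3]@Rc.T+[83.5,0,-179.4]
    if n=="w2":
        for v in range(262,330,6): print(v,T[v,[168,176,184,192,198]].round(0).tolist())
    f=(W[...,2]>30) if n=="w3" else W[...,2]>75
    f[:,:150]=0;f[:,420:]=0
    print(n,"max tool z of finger px",np.nanpercentile(T[f][:,2],[90,99,99.9]).round(1))
E
```

```text
262 [[-49.0, -107.0, 63.0], [-50.0, -101.0, 65.0], [-50.0, -93.0, 66.0], [-49.0, -85.0, 64.0], [-50.0, -80.0, 64.0]]
268 [[-56.0, -109.0, 65.0], [-56.0, -101.0, 64.0], [-56.0, -93.0, 64.0], [-55.0, -86.0, 64.0], [-56.0, -80.0, 64.0]]
274 [[-62.0, -109.0, 64.0], [-62.0, -102.0, 64.0], [11.0, -47.0, -58.0], [11.0, -43.0, -59.0], [6.0, -43.0, -51.0]]
280 [[-69.0, -110.0, 65.0], [12.0, -48.0, -65.0], [11.0, -45.0, -64.0], [9.0, -43.0, -61.0], [4.0, -43.0, -53.0]]
286 [[8.0, -53.0, -63.0], [11.0, -47.0, -69.0], [11.0, -44.0, -68.0], [7.0, -42.0, -62.0], [2.0, -42.0, -54.0]]
292 [[11.0, -49.0, -73.0], [11.0, -46.0, -73.0], [11.0, -43.0, -72.0], [5.0, -42.0, -63.0], [-1.0, -43.0, -54.0]]
298 [[11.0, -47.0, -77.0], [11.0, -44.0, -77.0], [8.0, -42.0, -73.0], [2.0, -43.0, -64.0], [-5.0, -43.0, -54.0]]
304 [[11.0, -46.0, -81.0], [11.0, -43.0, -81.0], [5.0, -43.0, -72.0], [-2.0, -43.0, -64.0], [-7.0, -43.0, -56.0]]
310 [[12.0, -44.0, -85.0], [9.0, -43.0, -82.0], [3.0, -43.0, -74.0], [-4.0, -43.0, -65.0], [-10.0, -43.0, -57.0]]
316 [[11.0, -43.0, -88.0], [7.0, -43.0, -82.0], [1.0, -43.0, -75.0], [-6.0, -43.0, -66.0], [-110.0, -86.0, 65.0]]
322 [[8.0, -44.0, -87.0], [5.0, -43.0, -84.0], [-2.0, -43.0, -76.0], [-9.0, -42.0, -67.0], [-117.0, -86.0, 64.0]]
328 [[5.0, -44.0, -87.0], [2.0, -43.0, -84.0], [-4.0, -42.0, -77.0], [-125.0, -93.0, 65.0], [-124.0, -87.0, 64.0]]
w2 max tool z of finger px [-70.9 -54.1 -50.5]
w3 max tool z of finger px [-83.1 -49.  -42.4]
```

Depth readings put the true fingertips about 41–42 mm behind the reported TCP. The open pads are at tool z ≈ -53 and the shut ones at ≈ -42, while gap and pad width check out. So the fingers closed above the blank without touching it. I reopen and descend further in small steps, watching the force.

>>> send_rows(
  increments=[
    [0,0,0,0,0,0],
    [0,0,0,0,0,0],
    [0,0,0,0,0,0],
    [0,0,0,0,0,0],
    [0,0,0,0,0,0],
  ],
  grip=-1,
)

```text
time: 5.62
tool_pos: [482.1, -423.1, 3.2]
tcp_rot: [-180.0, -0.0, 107.0]
ft_force: [-0.3, -0.6, 0.9]
finger_gap: 85.4
grip_force: 0.0
```

>>> send_rows(
  increments=[
    [0,0,10,0,0,0],
    [0,0,10,0,0,0],
    [0,0,6,0,0,0],
    [0,0,0,0,0,0],
  ],
)

```text
time: 6.12
tool_pos: [481.5, -422.4, -24.0]
tcp_rot: [-179.9, -0.1, 107.0]
ft_force: [-0.4, 0.5, 1.3]
finger_gap: 85.3
grip_force: 0.0
```

```bash
python3 - <<'E'
from h import *
s=r.snapshot("wrist");W=cloud(s);p,R,st=pose();T=R.inv().apply((W-p).reshape(-1,3)).reshape(W.shape)
f=(abs(T[...,1])>40)&(abs(T[...,1])<47)&(abs(T[...,0])<13)&(T[...,2]>-75)
f[:250]=0
wz=W[f][:,2];print(p,st["finger_gap"],"finger low px z",np.percentile(wz[wz>12],[0.5,2,5]).round(1),"force",st["ft_force"])
E
```

```text
[ 481.84876992 -422.81615519  -23.31480228] 85.41166110266124 finger low px z [26.2 27.2 28.7] force [-0.17363689 -0.35922554 -0.24768547]
```

>>> send_rows(
  increments=[
    [-0.5,0,7,0,0,0],
    [0,0.5,6,0,0,0],
    [0,0,0,0,0,0],
  ],
)

```text
time: 6.55
tool_pos: [482.3, -422.9, -36.7]
tcp_rot: [-180.0, -0.1, 107.0]
ft_force: [0.7, 1.0, 0.5]
finger_gap: 85.4
grip_force: 0.0
```

>>> send_rows(
  increments=[
    [0,0,0,0,0,0],
    [0,0,0,0,0,0],
    [0,0,0,0,0,0],
    [0,0,0,0,0,0],
    [0,0,0,0,0,0],
  ],
  grip=1,
)

```text
time: 7.18
tool_pos: [483.2, -423.9, -35.1]
tcp_rot: [180.0, 0.1, 107.0]
ft_force: [0.5, 0.5, 5.2]
finger_gap: 44.8
grip_force: 36.1
```

>>> send_rows(
  increments=[
    [0,0,-15,0,0,0],
    [0,0,-45,0,0,0],
    [0,0,-60,0,0,0],
    [0,0,-60,0,0,0],
    [0,0,0,0,0,0],
  ],
)

```text
time: 7.8
tool_pos: [485.8, -426.6, 152.9]
tcp_rot: [179.7, 0.6, 107.0]
ft_force: [-0.4, -0.7, -0.3]
finger_gap: 44.1
grip_force: 35.4
```

```bash
python3 - <<'E'
from h import *
s=r.snapshot("wrist");cv2.imwrite("pics/w4.png",s["img"][150:380,150:420]);np.savez("w4.npz",**s);W=cloud(s);p,R,st=pose();T=R.inv().apply((W-p).reshape(-1,3)).reshape(W.shape)
print(p,st["finger_gap"],st["grip_force"])
for v in range(225,330,5): print(v,T[v,[262,285,308]].round(0).tolist())
go(522,320,130,-21)
E
```

```text
[ 484.3408885  -425.14682196  148.90630986] 44.27913851971786 35.43971141409202
225 [[-51.0, -26.0, 151.0], [-51.0, 2.0, 150.0], [-51.0, 30.0, 151.0]]
230 [[-57.0, -26.0, 150.0], [-58.0, 2.0, 152.0], [-57.0, 30.0, 151.0]]
235 [[20.0, -11.0, -41.0], [20.0, 2.0, -41.0], [20.0, 14.0, -41.0]]
240 [[20.0, -10.0, -46.0], [20.0, 1.0, -46.0], [19.0, 13.0, -45.0]]
245 [[19.0, -10.0, -51.0], [19.0, 1.0, -51.0], [19.0, 13.0, -51.0]]
250 [[19.0, -10.0, -56.0], [19.0, 1.0, -56.0], [19.0, 13.0, -55.0]]
255 [[17.0, -9.0, -58.0], [17.0, 1.0, -57.0], [17.0, 12.0, -58.0]]
260 [[15.0, -9.0, -58.0], [14.0, 1.0, -57.0], [15.0, 12.0, -57.0]]
265 [[12.0, -10.0, -58.0], [12.0, 1.0, -57.0], [12.0, 13.0, -57.0]]
270 [[9.0, -10.0, -57.0], [9.0, 1.0, -57.0], [9.0, 13.0, -57.0]]
275 [[6.0, -10.0, -58.0], [7.0, 1.0, -58.0], [6.0, 13.0, -57.0]]
280 [[4.0, -10.0, -57.0], [4.0, 1.0, -58.0], [4.0, 13.0, -58.0]]
285 [[1.0, -10.0, -58.0], [0.0, 1.0, -57.0], [0.0, 13.0, -57.0]]
290 [[-2.0, -10.0, -58.0], [-2.0, 1.0, -57.0], [-3.0, 13.0, -56.0]]
295 [[-6.0, -10.0, -56.0], [-5.0, 1.0, -58.0], [-5.0, 13.0, -57.0]]
300 [[-8.0, -10.0, -58.0], [-9.0, 1.0, -56.0], [-8.0, 13.0, -58.0]]
305 [[-11.0, -10.0, -57.0], [-12.0, 1.0, -57.0], [-11.0, 13.0, -57.0]]
310 [[-15.0, -10.0, -57.0], [-14.0, 1.0, -58.0], [-14.0, 13.0, -57.0]]
315 [[-17.0, -10.0, -58.0], [-17.0, 1.0, -57.0], [-17.0, 13.0, -58.0]]
320 [[-20.0, -10.0, -58.0], [-20.0, 1.0, -58.0], [-20.0, 13.0, -58.0]]
325 [[-23.0, -10.0, -58.0], [-23.0, 1.0, -58.0], [-23.0, 13.0, -58.0]]
turn [0.0051 0.005  0.6636] then shift [ 709.2 -231.9   18.9] j6 -62.9 yclose 17.0
```

View pics/w4.png

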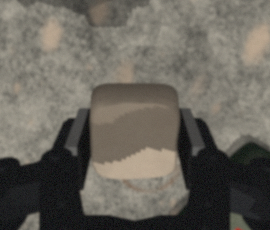

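The blank is gripped level at gap 44 and centred between the pads. Now I carry it to a viewing pose short of the cradles.

```bash
cat >> h.py <<'E'
Rc=np.array([[0,-.946,-.323],[1,0,0],[0,-.323,.946]])
def toolT(s):
    W=cloud(s);C=np.linalg.inv(s["view"]);return (W-C[:3,3])@C[:3,:3]@Rc.T+[83.5,0,-179.4]
def inhand(s,lo,hi,yw=12):
    T=toolT(s);f=(T[...,2]>lo)&(T[...,2]<hi)&(abs(T[...,1])<yw)&(abs(T[...,0])<45);f[:,:200]=0;f[:,370:]=0
    t=T[f];print("top z",np.median(t[:,2]).round(1),"x range",np.percentile(t[:,0],[0.5,99.5]).round(1))
E
python3 - <<'E'
from h import *
inhand(dict(np.load("w4.npz")),-62,-53)
go(461,174,190,-21)
E
```

```text
top z -53.7 x range [-23.2  20.4]
turn [0.0051 0.005  0.6636] then shift [ 551.  -236.5  -41.1] j6 -62.9 yclose 17.0
```

>>> send_rows(
  increments=[
    [0,0,-10,0,0,0.166],
    [0,0,-10,0,0,0.166],
    [0,0,-10,0,0,0.166],
    [0,0,-11,0,0,0.166],
  ],
)

```text
time: 8.35
tool_pos: [481.7, -422.4, 183.3]
tcp_rot: [-179.8, -0.1, 68.7]
ft_force: [0.2, 0.4, -0.2]
finger_gap: 44.1
grip_force: 35.4
```

>>> send_rows(
  increments=[
    [40,-17,0,0,0,0],
    [47,-20,0,0,0,0],
    [47,-20,0,0,0,0],
    [47,-20,0,0,0,0],
    [47,-20,0,0,0,0],
  ],
)

```text
time: 8.98
tool_pos: [472.5, -173.7, 183.4]
tcp_rot: [-179.8, -0.0, 69.0]
ft_force: [1.2, -0.4, 0.5]
finger_gap: 44.4
grip_force: 35.5
```

>>> send_rows(
  increments=[
    [47,-20,0,0,0,0],
    [47,-20,0,0,0,0],
    [47,-20,0,0,0,0],
    [47,-20,0,0,0,0],
    [47,-20,0,0,0,0],
  ],
)

```text
time: 9.6
tool_pos: [463.4, 80.9, 183.7]
tcp_rot: [-179.9, 0.1, 69.0]
ft_force: [0.7, -0.2, -0.3]
finger_gap: 44.2
grip_force: 35.5
```

>>> send_rows(
  increments=[
    [47,-20,0,0,0,0],
    [40,-20,0,0,0,0],
    [0,0,0,0,0,0],
    [0,0,0,0,0,0],
    [0,0,0,0,0,0],
  ],
)

```text
time: 10.22
tool_pos: [458.7, 173.7, 184.7]
tcp_rot: [-180.0, 0.0, 68.9]
ft_force: [0.6, 0.4, -0.4]
finger_gap: 44.5
grip_force: 35.5
```

```bash
python3 - <<'E'
from h import *
s=r.snapshot("wrist");cv2.imwrite("pics/w5.png",s["img"]);np.savez("w5.npz",**s)
p,R,st=pose();print(p,st["finger_gap"])
E
```

```text
[458.83452802 173.76532953 184.90828359] 44.2701362552177
```

View pics/w5.png

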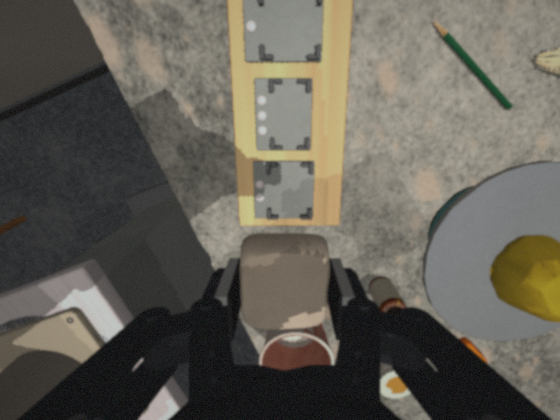

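Wrist view: two-stud cradle at (285,188), three-stud at (283,113), one-stud at (283,27), all lined up with the tool axes. I fit the locators numerically.

```bash
cat >> h.py <<'E'
def cradles(s,ang,guess,dark=75):
    a=np.radians(ang);ex=np.array([np.cos(a),np.sin(a)]);ey=np.array([-ex[1],ex[0]])
    v,u=np.indices(s["z_map"].shape);W=cloud(s)
    P=ray(s,np.c_[u.ravel(),v.ravel()],26)[:,:2];V=s["img"].max(2).ravel();z=W[...,2].ravel()
    out={}
    for n,(c,w,h) in guess.items():
        q=np.c_[(P-c)@ex,(P-c)@ey]
        for it in range(3):
            m=(V<dark)&(abs(q[:,0])<w/2+8)&(abs(q[:,1])<h/2+8)&~((abs(q[:,0])<w/2-10)|(abs(q[:,1])<h/2-10))&(abs(z-26)<7)
            if m.sum()<8: print(n,"few",m.sum());break
            # quadrant-balanced centre
            Q=q[m];cs=[Q[(np.sign(Q[:,0])==i)&(np.sign(Q[:,1])==j)] for i in(-1,1) for j in(-1,1)]
            if min(map(len,cs))<2: print(n,"quads",[len(k) for k in cs]);break
            mm=np.array([k.mean(0) for k in cs]);d=mm.mean(0);q-=d
        else:
            c2=c+(q[0]*-1+ (np.c_[(P-c)@ex,(P-c)@ey])[0])@np.array([ex,ey])
            print(n,"centre",c2.round(1),"n",[len(k) for k in cs],"span x",(mm[2:,0].mean()-mm[:2,0].mean()).round(1),"y",(mm[1::2,1].mean()-mm[::2,1].mean()).round(1),
             "ang err deg",np.degrees([(mm[1,0]-mm[0,0]+mm[3,0]-mm[2,0])/-2/h,(mm[2,1]-mm[0,1]+mm[3,1]-mm[1,1])/2/w]).round(1));out[n]=c2
    return out
G={"one":(np.array([522.,322.]),53,53),"three":(np.array([490.,242.]),35,65),"two":(np.array([460.,160.]),45,60)}
E
python3 - <<'E'
from h import *
for f in ["w5","top0"]:
    s=dict(np.load(f+".npz"))
    for d in (60,80): print(f,d);o=cradles(s,-21,G,d)
    if len(o)>1:
        k=list(o);print({(a,b):(o[a]-o[b]).round(1) for a in k for b in k if a<b}, [np.linalg.norm(o[a]-o[b]).round(1) for a in k for b in k if a<b])
    W=cloud(s)
s=dict(np.load("w5.npz"));W=cloud(s);print("studs z",W[26,248:256,2].round(0),W[100,259:266,2].round(0),"bed",W[113,283].round(1))
E
```

```text
w5 60
one few 6
three few 0
two quads [0, 7, 6, 0]
w5 80
one centre [520.4 320. ] n [25, 14, 30, 18] span x 52.1 y 48.1 ang err deg [0.3 0.6]
three quads [4, 0, 6, 4]
two centre [461.8 166.1] n [18, 84, 40, 9] span x 42.0 y 59.4 ang err deg [0.8 2.6]
{('one', 'two'): array([ 58.6, 153.8])} [np.float64(164.6)]
top0 60
one centre [522.8 322.8] n [4, 5, 4, 4] span x 48.2 y 57.0 ang err deg [-0.5  1.2]
three quads [1, 3, 3, 2]
two quads [2, 4, 1, 1]
top0 80
one centre [523.5 322.6] n [8, 11, 8, 9] span x 52.6 y 52.3 ang err deg [ 0.2 -0.1]
three centre [492.6 242.8] n [5, 10, 7, 6] span x 33.9 y 66.1 ang err deg [-0.3  0.4]
two centre [461.4 162.5] n [7, 8, 4, 6] span x 42.6 y 61.3 ang err deg [-1.4  0.2]
{('one', 'three'): array([30.9, 79.8]), ('one', 'two'): array([ 62.1, 160. ]), ('three', 'two'): array([31.2, 80.2])} [np.float64(85.6), np.float64(171.7), np.float64(86.1)]
studs z [20. 19. 19. 18. 19. 18. 18. 17.] [19. 18. 19. 19. 20. 18. 18.] bed [486.2 249.7  18.2]
```

```bash
cat >> h.py <<'E'
def ortho(s,c,ang,z,half=60,k=4):
    """image on plane z: column = +ex, row = +ey, k px/mm"""
    a=np.radians(ang);ex=np.array([np.cos(a),np.sin(a)]);ey=np.array([-ex[1],ex[0]])
    g=(np.arange(2*half*k)+.5)/k-half;X,Y=np.meshgrid(g,g)
    Q=np.asarray(c)+X[...,None]*ex+Y[...,None]*ey;Q=np.dstack([Q,np.full(X.shape,z),np.ones(X.shape)])@s["view"].T
    mx=Q[...,0]/Q[...,2]*s["fx"]+s["cx"];my=Q[...,1]/Q[...,2]*s["fy"]+s["cy"]
    return cv2.remap(s["img"],mx.astype(np.float32),my.astype(np.float32),cv2.INTER_LINEAR,borderValue=(128,128,128)),ex,ey
def tmatch(s,n,ang=-21,t=5,k=4):
    c,w,h=G[n];best=(-1,)
    for a in np.arange(ang-3,ang+3.1,.5):
        im,ex,ey=ortho(s,c,a,25);L=np.log(im.max(2).astype(np.float32)+5)
        H,Wd=int((h+16)*k),int((w+16)*k);T=np.ones((H,Wd),np.float32)
        x=(np.arange(Wd)+.5)/k-(w+16)/2;y=(np.arange(H)+.5)/k-(h+16)/2;X,Y=np.meshgrid(abs(x),abs(y))
        Lm=(X<w/2+t)&(Y<h/2+t)&((X>w/2)|(Y>h/2))&(X>w/2-9)&(Y>h/2-9);T[Lm]=0
        # mask: leave out outside of plate and stud strip
        M=((X<w/2+t+1)&(Y<h/2+t+1)).astype(np.float32)
        rr=cv2.matchTemplate(L,T,cv2.TM_CCOEFF_NORMED,mask=M);rr=np.where(np.isfinite(rr),rr,-1)
        _,sc,_,(i,j)=cv2.minMaxLoc(rr)
        if sc>best[0]: best=(sc,a,np.asarray(c)+ex*((i+Wd/2)/k-60)+ey*((j+H/2)/k-60))
    print(n,"score",round(best[0],3),"ang",best[1],"centre",best[2].round(1));return best
E
python3 - <<'E'
from h import *
for f in ["w5","top0"]:
    s=dict(np.load(f+".npz"))
    for t in (4,6):
        print(f,t);b={n:tmatch(s,n,t=t)[2] for n in G}
        print(np.linalg.norm(b["one"]-b["three"]).round(1),np.linalg.norm(b["three"]-b["two"]).round(1))
E
```

```text
w5 4
one score 0.678 ang -21.0 centre [521.9 323.9]
three score 0.846 ang -21.0 centre [491.3 245.5]
two score 0.691 ang -21.0 centre [461.5 165.9]
84.2 85.1
w5 6
one score 0.674 ang -21.0 centre [522.1 325.2]
three score 0.723 ang -21.0 centre [491.6 245.4]
two score 0.617 ang -21.0 centre [461.1 165.7]
85.4 85.3
top0 4
one score 0.795 ang -21.0 centre [523.7 323.5]
three score 0.791 ang -21.0 centre [492.7 242.8]
two score 0.795 ang -21.0 centre [461.8 162. ]
86.4 86.6
top0 6
one score 0.819 ang -21.0 centre [523.4 323.6]
three score 0.843 ang -21.0 centre [492.3 243. ]
two score 0.838 ang -21.0 centre [461.5 162.6]
86.4 86.1
```

```bash
python3 - <<'E'
from h import *
go(523.5,326,80,-21)
E
```

```text
turn [-0.0004  0.0006 -0.0021] then shift [165.3   5.8 104.9] j6 35.9 yclose -21.1
```

>>> send_rows(
  increments=[
    [40,1.5,0,0,0,0],
    [42,1.5,0,0,0,0],
    [42,1.5,30,0,0,0],
    [41,1.3,40,0,0,0],
    [0,0,35,0,0,0],
  ],
)

```text
time: 10.9
tool_pos: [524.0, 328.0, 78.2]
tcp_rot: [-180.0, 0.0, 69.0]
ft_force: [-0.1, -1.1, 0.6]
finger_gap: 44.1
grip_force: 35.5
```

>>> send_rows(
  increments=[
    [0,0,0,0,0,0],
    [0,0,0,0,0,0],
    [0,0,0,0,0,0],
    [0,0,0,0,0,0],
  ],
)

```text
time: 11.4
tool_pos: [524.6, 327.1, 82.4]
tcp_rot: [179.9, -0.1, 69.0]
ft_force: [-0.1, -0.2, -0.2]
finger_gap: 44.1
grip_force: 35.5
```

```bash
python3 - <<'E'
from h import *
s=r.snapshot("wrist");np.savez("w6.npz",**s)
p,R,st=pose();print(p,st["tcp_rot"])
T=toolT(s);W=cloud(s)
inhand(s,-61,-56);inhand(s,-52,-42)
# profile along the front: central column & plate/locator: world z by rows in columns
for v in range(120,262,6): print(v,T[v,284].round(0),s["img"][v,284],"| L",T[v,225].round(0),s["img"][v,225].max(),"| R",T[v,342].round(0),s["img"][v,342].max())
E
```

```text
[524.28124402 327.06971505  81.8814566 ] [ 1.79906297e+02 -1.04188218e-01  6.89599847e+01]
  return _methods._mean(a, axis=axis, dtype=dtype,
  ret = ret.dtype.type(ret / rcount)
Traceback (most recent call last):
  File "h.py", line 39, in inhand
    t=T[f];print("top z",np.median(t[:,2]).round(1),"x range",np.percentile(t[:,0],[0.5,99.5]).round(1))
                                                              ~~~~~~~~~~~~~^^^^^^^^^^^^^^^^^^^
IndexError: index -1 is out of bounds for axis 0 with size 0
```

```bash
python3 - <<'E' 2>/dev/null
from h import *
s=dict(np.load("w6.npz"));T=toolT(s)
for v in range(100,330,6): print(v,T[v,284].round(0),s["img"][v,284].max(),"| L",T[v,225].round(0),s["img"][v,225].max(),"| R",T[v,342].round(0),s["img"][v,342].max())
E
```

```text
100 [92. -0. 84.] 118 | L [ 92. -49.  83.] 115 | R [92. 48. 84.] 118
106 [87. -0. 85.] 130 | L [ 87. -50.  84.] 122 | R [87. 49. 84.] 137
112 [82. -0. 82.] 145 | L [ 82. -50.  84.] 125 | R [82. 49. 84.] 138
118 [77. -0. 83.] 149 | L [ 77. -50.  84.] 124 | R [77. 49. 83.] 144
124 [72. -0. 84.] 151 | L [ 72. -51.  84.] 116 | R [72. 49. 83.] 148
130 [67. -0. 85.] 146 | L [ 68. -51.  83.] 110 | R [68. 50. 83.] 139
136 [63. -0. 83.] 138 | L [ 63. -51.  82.] 131 | R [62. 50. 84.] 131
142 [57. -0. 84.] 140 | L [ 57. -52.  84.] 116 | R [57. 50. 83.] 125
148 [52. -0. 83.] 139 | L [ 52. -52.  84.] 110 | R [52. 51. 84.] 127
154 [47. -0. 83.] 116 | L [ 47. -52.  84.] 79 | R [47. 51. 84.] 106
160 [44. -0. 71.] 183 | L [ 44. -50.  72.] 127 | R [44. 49. 72.] 184
166 [39. -0. 71.] 184 | L [ 39. -50.  69.] 124 | R [39. 49. 72.] 184
172 [33. -0. 72.] 182 | L [ 33. -51.  72.] 130 | R [33. 50. 71.] 183
178 [29. -0. 65.] 131 | L [ 28. -51.  72.] 126 | R [28. 50. 71.] 183
184 [24. -0. 66.] 138 | L [ 23. -51.  71.] 131 | R [23. 50. 72.] 181
190 [19. -0. 66.] 124 | L [ 17. -52.  72.] 132 | R [17. 51. 72.] 1
[... 971 characters left out ...]
[ 11. -28. -59.] 66 | R [ 11.  27. -59.] 68
280 [  5.  -0. -53.] 103 | L [ 12. -26. -65.] 67 | R [ 12.  26. -64.] 67
286 [  1.  -0. -53.] 109 | L [ 11. -26. -67.] 62 | R [ 12.  25. -69.] 62
292 [ -2.  -0. -54.] 107 | L [ 11. -25. -73.] 64 | R [ 11.  24. -73.] 59
298 [ -6.  -0. -53.] 107 | L [ 11. -24. -76.] 87 | R [ 10.  24. -76.] 65
304 [-10.  -0. -53.] 106 | L [  8. -24. -77.] 78 | R [  8.  24. -77.] 64
310 [-13.  -0. -53.] 110 | L [  7. -24. -80.] 18 | R [  5.  24. -77.] 18
316 [-16.  -0. -54.] 108 | L [  6. -24. -81.] 24 | R [  3.  24. -78.] 24
322 [-20.  -0. -54.] 113 | L [ 12. -21. -92.] 26 | R [  1.  24. -79.] 21
328 [-23.  -0. -55.] 156 | L [ 12. -21. -96.] 23 | R [ -1.  24. -80.] 26
```

```bash
cat >> h.py <<'E'
def tfront(s,n,t,a=-21,k=4):
    c,w,h=G[n];im,ex,ey=ortho(s,c,a,25);L=np.log(im.max(2).astype(np.float32)+5)
    y0=h/2-13;H=int(19*k+t*k);Wd=int((w+16)*k);T=np.ones((H,Wd),np.float32)
    x=(np.arange(Wd)+.5)/k-(w+16)/2;y=y0+(np.arange(H)+.5)/k;X,Y=np.meshgrid(abs(x),y)
    T[(X<w/2+t)&(Y<h/2+t)&((X>w/2)|(Y>h/2))&(X>w/2-9)&(Y>h/2-9)]=0
    M=((X<w/2+t+.5)&(Y<h/2+t+.5)).astype(np.float32)
    rr=cv2.matchTemplate(L,T,cv2.TM_CCOEFF_NORMED,mask=M);rr[~np.isfinite(rr)]=-1
    _,sc,_,(i,j)=cv2.minMaxLoc(rr);C=np.asarray(c)+ex*((i+Wd/2)/k-60)+ey*(j/k-60-y0)
    C0=np.linalg.inv(s["view"]);tt=(np.r_[C,25]-C0[:3,3])@C0[:3,:3]@Rc.T+[83.5,0,-179.4]
    print(n,t,"score",round(float(sc),3),"centre",C.round(1),"in tool",tt.round(1))
E
python3 - <<'E'
from h import *
s=dict(np.load("w6.npz"))
for t in (3,4,5,6): tfront(s,"one",t)
t0=dict(np.load("top0.npz"))
im,ex,ey=ortho(t0,[523.5,323.5],-21,18,60,4)
hs=cv2.cvtColor(im,cv2.COLOR_BGR2HSV)[...,1]
print("plate col ext at mid row",[x/4-60 for x in np.nonzero(np.diff((hs[240]<70).astype(int)))[0]],"row ext",[x/4-60 for x in np.nonzero(np.diff((hs[:,240]<70).astype(int)))[0]])
im,ex,ey=ortho(s,[523.5,323.5],-21,25,60,4)
a=cv2.resize(im,None,fx=1.2,fy=1.2)
b=ortho(t0,[523.5,323.5],-21,25,60,4)[0];cv2.imwrite("pics/o6.png",np.hstack([im[:,60:420],b[:,60:420]]))
E
```

```text
one 3 score 0.538 centre [524.2 329.7] in tool [ 2.  -1.3 57.2]
one 4 score 0.57 centre [523.9 329. ] in tool [ 1.3 -1.3 57.2]
one 5 score 0.575 centre [523.6 328.3] in tool [ 0.5 -1.3 57.2]
one 6 score 0.543 centre [522.9 327.8] in tool [-0.2 -1.8 57.2]
plate col ext at mid row [np.float64(-48.25), np.float64(33.0)] row ext [np.float64(-46.0), np.float64(-31.25), np.float64(35.75), np.float64(48.5)]
```

View pics/o6.png

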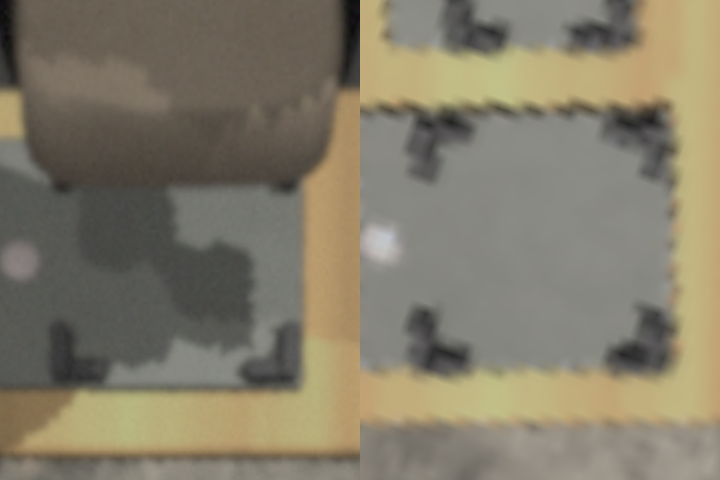

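The rectified crop shows the front locators of cradle one at (78,355) and (272,355), with the blank above, square to them. The pocket lies ~1.3 mm towards -x of the tool. I lower to just above the locators and measure the front gap there.

>>> send_rows(
  increments=[
    [0,-1.3,8,0,0,0],
    [0,0,9,0,0,0],
    [0,0,0,0,0,0],
    [0,0,0,0,0,0],
    [0,0,0,0,0,0],
  ],
)

```text
time: 12.08
tool_pos: [522.4, 327.5, 63.5]
tcp_rot: [180.0, -0.0, 69.0]
ft_force: [0.3, 0.1, -0.6]
finger_gap: 44.1
grip_force: 35.5
```

```bash
python3 - <<'E'
from h import *
s=r.snapshot("wrist");np.savez("w7.npz",**s);p,R,st=pose();print(p)
T=toolT(s);V=s["img"].max(2)
for t in (4,5): tfront(s,"one",t)
# centre column: blank bottom front edge
for v in range(205,262,4): print(v,T[v,284].round(1),V[v,284])
# rows of dark at locator columns
C=np.linalg.inv(s["view"])
def px(t):
    w=C[:3,:3]@(Rc.T@(np.array(t)-[83.5,0,-179.4]))+C[:3,3];q=s["view"]@np.r_[w,1];return q[0]/q[2]*s["fx"]+s["cx"],q[1]/q[2]*s["fy"]+s["cy"]
zt=p[2]-26
print("expected locator top z tool",zt)
for y in(-28,-21,21,28):
    print(y,[(x,int(V[int(round(px((x,y,zt))[1])),int(round(px((x,y,zt))[0]))])) for x in range(10,42,1)])
for x in (28,29,30): print("x",x,[(y,int(V[int(round(px((x,y,zt))[1])),int(round(px((x,y,zt))[0]))])) for y in list(range(-36,-12))+list(range(12,36))])
E
```

```text
[522.46099989 327.50236383  63.57738091]
one 4 score 0.574 centre [524.  329.3] in tool [ 2.1  1.  38.4]
one 5 score 0.579 centre [523.6 328.3] in tool [ 1.1  1.  38.4]
205 [11.5 -0.2 46.8] 77
209 [ 8.4 -0.2 46. ] 76
213 [ 4.8 -0.2 46.4] 73
217 [ 1.4 -0.2 46.4] 72
221 [-2.3 -0.2 46.9] 75
225 [-5.5 -0.2 46.2] 76
229 [-9.1 -0.2 46.2] 75
233 [-12.8  -0.2  46.6] 72
237 [ 21.9  -0.1 -40.1] 75
241 [ 21.6  -0.1 -44.4] 81
245 [ 20.6  -0.1 -47. ] 86
249 [ 20.9  -0.1 -52. ] 87
253 [ 19.9  -0.1 -54.1] 103
257 [ 17.1  -0.1 -52.8] 106
261 [ 15.7  -0.1 -54.2] 109
expected locator top z tool 37.577380909233646
-28 [(10, 86), (11, 86), (12, 89), (13, 88), (14, 88), (15, 86), (16, 85), (17, 75), (18, 65), (19, 57), (20, 59), (21, 63), (22, 57), (23, 59), (24, 61), (25, 59), (26, 58), (27, 60), (28, 55), (29, 59), (30, 55), (31, 50), (32, 53), (33, 71), (34, 84), (35, 109), (36, 129), (37, 133), (38, 135), (39, 134), (40, 134), (41, 132)]
-21 [(10, 89), (11, 87), (12, 85), (13, 84), (14, 89), (15, 88), (16, 85), (17, 85), (18, 88), (19, 86), (20, 87), (21, 85), (22, 88), (23, 88), (24, 89), (25, 90), 
[... 1711 characters left out ...]
 85), (19, 74), (20, 82), (21, 86), (22, 87), (23, 89), (24, 88), (25, 89), (26, 81), (27, 73), (28, 67), (29, 86), (30, 87), (31, 87), (32, 106), (33, 145), (34, 170), (35, 182)]
x 30 [(-36, 91), (-35, 92), (-34, 89), (-33, 88), (-32, 90), (-31, 83), (-30, 82), (-29, 59), (-28, 55), (-27, 51), (-26, 50), (-25, 46), (-24, 47), (-23, 51), (-22, 53), (-21, 58), (-20, 55), (-19, 57), (-18, 63), (-17, 63), (-16, 70), (-15, 97), (-14, 129), (-13, 134), (12, 136), (13, 133), (14, 139), (15, 137), (16, 128), (17, 96), (18, 77), (19, 62), (20, 74), (21, 73), (22, 76), (23, 76), (24, 75), (25, 76), (26, 72), (27, 64), (28, 62), (29, 74), (30, 76), (31, 78), (32, 109), (33, 146), (34, 168), (35, 183)]
```

The blank's underside is still ~70 mm above the locators, because tool z points down. I shift by the measured offset, lower 62 mm and check again.

>>> send_rows(
  increments=[
    [1,0.8,20,0,0,0],
    [1,0,22,0,0,0],
    [0,0,20,0,0,0],
    [0,0,0,0,0,0],
    [0,0,0,0,0,0],
  ],
)

```text
time: 12.75
tool_pos: [523.9, 329.0, 1.5]
tcp_rot: [180.0, -0.0, 69.0]
ft_force: [0.6, -0.4, -0.4]
finger_gap: 44.3
grip_force: 35.5
```

```bash
cat >> h.py <<'E'
def scan(s,p,hw,hh,z=26,xs=None):
    """tool-frame darkness profiles at locator tops: pocket half sizes hw (tool y), hh (tool x)"""
    V=s["img"].max(2).astype(np.float32);C=np.linalg.inv(s["view"]);zt=p[2]-z
    def val(x,y):
        w=C[:3,:3]@(Rc.T@(np.array([x,y,zt])-[83.5,0,-179.4]))+C[:3,3];q=s["view"]@np.r_[w,1]
        return int(cv2.getRectSubPix(V,(1,1),(q[0]/q[2]*s["fx"]+s["cx"],q[1]/q[2]*s["fy"]+s["cy"]))[0,0])
    for y in(-hw-2,-hw+5,hw-5,hw+2): print("y",y,"x from",int(hh-13),[val(x,y) for x in range(int(hh-13),int(hh+12))])
    for x in (hh+1.5,hh+3): print("x",x,"y from",-int(hw+8),[val(x,-y) for y in range(int(hw+8),int(hw-13),-1)],"y from",int(hw+8),"down",[val(x,y) for y in range(int(hw+8),int(hw-13),-1)])
E
python3 - <<'E'
from h import *
s=r.snapshot("wrist");np.savez("w8.npz",**s);p,R,st=pose();print(p,st["ft_force"])
T=toolT(s);V=s["img"].max(2)
for v in range(214,262,4): print(v,T[v,284].round(1),V[v,284],end=" ; ")
v=244;print([ (u,T[v,u].round(0).tolist()) for u in (225,235,240,245,250,255,260,310,315,320,325,330,335,340)])
scan(s,p,26.5,26.5)
E
```

```text
[524.37044353 329.29042447   2.11131527] [-0.1257892  -0.08136602 -0.32862765]
214 [ 25.6  -0.1 -15.2] 132 ; 218 [ 23.1  -0.1 -14.9] 121 ; 222 [ 20.5  -0.1 -15. ] 85 ; 226 [ 18.2  -0.1 -15.5] 74 ; 230 [ 15.9  -0.1 -16.2] 73 ; 234 [ 21.7  -0.1 -35.7] 71 ; 238 [ 21.6  -0.1 -40.6] 75 ; 242 [ 20.8  -0.1 -43.8] 81 ; 246 [ 21.3  -0.1 -49.4] 88 ; 250 [ 20.   -0.1 -51.1] 94 ; 254 [ 18.8  -0.1 -53.1] 108 ; 258 [ 16.9  -0.1 -53.5] 108 ; [(225, [7.0, -36.0, -17.0]), (235, [6.0, -30.0, -16.0]), (240, [6.0, -27.0, -14.0]), (245, [19.0, -20.0, -42.0]), (250, [20.0, -17.0, -44.0]), (255, [21.0, -14.0, -47.0]), (260, [21.0, -12.0, -47.0]), (310, [21.0, 13.0, -46.0]), (315, [21.0, 15.0, -46.0]), (320, [20.0, 18.0, -44.0]), (325, [18.0, 21.0, -40.0]), (330, [6.0, 28.0, -15.0]), (335, [6.0, 31.0, -15.0]), (340, [3.0, 35.0, -9.0])]
y -28.5 x from 13 [85, 86, 77, 62, 57, 58, 60, 57, 57, 58, 58, 59, 61, 58, 56, 55, 47, 40, 57, 71, 70, 105, 129, 132, 132]
y -21.5 x from 13 [73, 72, 72, 78, 83, 88, 85, 88, 87, 86, 86, 78, 60, 56, 59, 56, 46, 36, 48, 65, 68, 106, 135, 140, 140]
y 21.5 x from 13 [82, 77, 74, 77, 75, 74, 76, 93, 117, 118, 119, 111, 85, 80, 83, 82, 61, 41, 48, 69, 77, 133, 176, 185, 184]
y 28.5 x from 13 [74, 73, 68, 57, 63, 71, 75, 74, 71, 76, 75, 75, 77, 76, 80, 74, 57, 38, 60, 88, 84, 134, 175, 184, 184]
x 28.0 y from -34 [86, 86, 87, 79, 62, 54, 54, 51, 44, 49, 55, 57, 58, 55, 57, 56, 56, 47, 60, 80, 86] y from 34 down [183, 175, 126, 79, 74, 74, 71, 62, 73, 81, 80, 80, 83, 80, 78, 70, 58, 79, 111, 130, 134]
x 29.5 y from -34 [88, 88, 86, 85, 71, 46, 41, 41, 37, 39, 41, 41, 39, 40, 40, 41, 43, 40, 62, 76, 83] y from 34 down [182, 176, 134, 85, 52, 49, 43, 41, 45, 48, 46, 47, 50, 45, 49, 49, 47, 77, 101, 127, 135]
```

Pocket centre in the tool is (-2.1, +0.65) and the blank's centre (-2.1, ~0.2), so they are aligned. I lower it in.

>>> send_rows(
  increments=[
    [0,0.4,5,0,0,0],
    [0,0,5,0,0,0],
    [0,0,3,0,0,0],
    [0,0,3,0,0,0],
    [0,0,0,0,0,0],
  ],
)

```text
time: 13.42
tool_pos: [523.8, 328.7, -15.1]
tcp_rot: [-180.0, 0.0, 69.0]
ft_force: [0.6, 0.5, -0.4]
finger_gap: 44.4
grip_force: 35.5
```

>>> send_rows(
  increments=[
    [0,0,0.5,0,0,0],
    [0,0,0.5,0,0,0],
    [0,0,0,0,0,0],
  ],
)

```text
time: 13.8
tool_pos: [524.1, 328.8, -15.7]
tcp_rot: [180.0, -0.0, 69.0]
ft_force: [0.9, 0.2, -0.8]
finger_gap: 44.1
grip_force: 35.5
```

```bash
python3 - <<'E'
from h import *
s=r.snapshot("wrist");p,R,st=pose();print(p,st["ft_force"],st["wrist_torque"])
T=toolT(s);V=s["img"].max(2)
for v in range(206,262,4): print(v,T[v,284].round(1),V[v,284],end=" ; ")
E
```

```text
[524.08555191 328.81009822 -15.67718492] [-0.06127201 -0.25186369 -0.07741268] [0.01312    0.01486314 0.09434556]
206 [ 34.1  -0.1 -25.9] 183 ; 210 [ 32.3  -0.1 -27.5] 182 ; 214 [ 29.8  -0.1 -26.9] 137 ; 218 [ 29.6  -0.1 -32.7] 100 ; 222 [ 27.1  -0.1 -32.2] 130 ; 226 [ 24.8  -0.1 -32.2] 103 ; 230 [ 22.4  -0.1 -31.9] 89 ; 234 [ 22.4  -0.1 -37.5] 71 ; 238 [ 21.4  -0.1 -40.1] 79 ; 242 [ 21.7  -0.1 -45.7] 82 ; 246 [ 21.2  -0.1 -49.3] 89 ; 250 [ 20.4  -0.1 -52. ] 95 ; 254 [ 19.   -0.1 -53.4] 104 ; 258 [ 17.2  -0.1 -53.9] 109 ;
```

>>> send_rows(
  increments=[
    [0,0,0.8,0,0,0],
    [0,0,0.7,0,0,0],
    [0,0,0,0,0,0],
    [0,0,0,0,0,0],
  ],
)

```text
time: 14.35
tool_pos: [524.1, 328.8, -17.1]
tcp_rot: [180.0, -0.0, 69.0]
ft_force: [-2.4, -1.2, 2.4]
finger_gap: 44.2
grip_force: 35.9
```

>>> send_rows(
  increments=[
    [0,0,0,0,0,0],
    [0,0,0,0,0,0],
    [0,0,0,0,0,0],
    [0,0,0,0,0,0],
  ],
  grip=-1,
)

```text
time: 14.85
tool_pos: [524.0, 328.8, -17.3]
tcp_rot: [-180.0, 0.0, 69.0]
ft_force: [-0.5, -0.7, 0.2]
finger_gap: 85.8
grip_force: 0.0
```

>>> send_rows(
  increments=[
    [0,0,-30,0,0,0],
    [0,0,-60,0,0,0],
    [0,0,-60,0,0,0],
    [0,0,-50,0,0,0],
    [0,0,0,0,0,0],
  ],
)

```text
time: 15.48
tool_pos: [527.2, 330.5, 189.5]
tcp_rot: [179.6, -0.5, 69.0]
ft_force: [0.3, 0.3, -0.0]
finger_gap: 85.6
grip_force: 0.0
```

```bash
python3 - <<'E'
from h import *
s=r.snapshot("wrist");np.savez("w9.npz",**s);p,R,st=pose();print(p,st["finger_gap"])
q=s["view"]@[523.3,326,38,1];uv=(int(q[0]/q[2]*s["fx"]+s["cx"]),int(q[1]/q[2]*s["fy"]+s["cy"]))
print(uv);W=cloud(s);print(W[uv[1],uv[0]])
f=(abs(W[...,0]-523)<35)&(abs(W[...,1]-326)<35)&(W[...,2]>33)&(W[...,2]<45)
v,u=np.nonzero(f);P=ray(s,np.c_[u,v],38)[:,:2].astype(np.float32);print(f.sum(),cv2.minAreaRect(P),np.median(W[f][:,2]))
g=np.median(W[f][:,2]);A=np.c_[W[f][:,:2]-[523,326],np.ones(f.sum())];print("tilt",np.linalg.lstsq(A,W[f][:,2],rcond=None)[0])
tmatch(s,"one",t=4.5)
go(446.5,-269.5,190,0.5)
E
```

```text
[525.70104911 329.65824559 185.95221826] 85.23380974811032
(281, 192)
[522.65355774 326.60862324  35.63306408]
1376 ((523.66357421875, 327.65362548828125), (45.340335845947266, 43.37210464477539), 68.9061508178711) 36.53729213565629
tilt [-9.29489567e-03 -9.17339809e-03  3.65030006e+01]
one score 0.562 ang -21.0 centre [523.3 328.2]
turn [ 0.0045 -0.0035 -0.3756] then shift [-598.4  -84.4   -4. ] j6 48.4 yclose -21.0
```

Square seated flat at the pocket centre. Next, the broad blank.

>>> send_rows(
  increments=[
    [0,0,0,0,0,-0.125],
    [0,0,0,0,0,-0.125],
    [0,0,0,0,0,-0.1256],
    [-40,-7,0,0,0,0],
    [-50,-7,0,0,0,0],
  ],
)

```text
time: 16.15
tool_pos: [509.3, 237.9, 180.2]
tcp_rot: [-179.8, 0.1, 90.6]
ft_force: [0.3, -0.4, -0.2]
finger_gap: 85.4
grip_force: 0.0
```

>>> send_rows(
  increments=[
    [-50,-7,0,0,0,0],
    [-50,-7,0,0,0,0],
    [-50,-7,0,0,0,0],
    [-50,-7,0,0,0,0],
    [-50,-7,0,0,0,0],
  ],
)

```text
time: 16.77
tool_pos: [476.5, -13.0, 180.8]
tcp_rot: [-179.8, -0.0, 90.5]
ft_force: [1.4, -0.4, 0.5]
finger_gap: 84.9
grip_force: 0.0
```

>>> send_rows(
  increments=[
    [-50,-7,0,0,0,0],
    [-50,-7,0,0,0,0],
    [-50,-7,0,0,0,0],
    [-50,-7,0,0,0,0],
    [-58,-7,50,0,0,0],
  ],
)

```text
time: 17.4
tool_pos: [447.5, -261.9, 143.5]
tcp_rot: [179.8, 0.2, 90.5]
ft_force: [0.8, 0.1, 0.1]
finger_gap: 85.3
grip_force: 0.0
```

>>> send_rows(
  increments=[
    [0,0,55,0,0,0],
    [0,0,0,0,0,0],
    [0,0,0,0,0,0],
    [0,0,0,0,0,0],
  ],
)

```text
time: 17.9
tool_pos: [448.2, -259.5, 89.8]
tcp_rot: [179.8, 0.1, 90.6]
ft_force: [-0.6, 0.1, -0.0]
finger_gap: 85.4
grip_force: 0.0
```

```bash
python3 - <<'E'
from h import *
s=r.snapshot("wrist");np.savez("w10.npz",**s);p,R,st=pose();print(p)
q=s["view"]@[446.5,-269.5,16,1];uv=(int(q[0]/q[2]*s["fx"]+s["cx"]),int(q[1]/q[2]*s["fy"]+s["cy"]));print(uv)
a=blank(s,uv,16,55);c=a[0];go(c[0],c[1]-1.5,30,0.5);go(446.5,-271,30,.5)
E
```

```text
[ 448.19680006 -259.56689      89.74513361]
(281, 218)
True 2045 [ 446.3 -269.9] [51.1 36.4] 89.6 z nan
turn [0.0033 0.0024 0.001 ] then shift [-11.8  -2.   59.7] j6 -36.3 yclose 0.6
turn [0.0033 0.0024 0.001 ] then shift [-11.4  -1.8  59.7] j6 -36.3 yclose 0.6
```

>>> send_rows(
  increments=[
    [-6,-1,40,0,0,0],
    [-5.5,-1,40,0,0,0],
    [0,0,30,0,0,0],
    [0,0,10,0,0,0],
    [0,0,0,0,0,0],
  ],
)

```text
time: 18.58
tool_pos: [445.2, -270.7, -32.1]
tcp_rot: [180.0, 0.0, 90.5]
ft_force: [0.5, 0.2, -0.1]
finger_gap: 85.4
grip_force: 0.0
```

```bash
python3 - <<'E'
from h import *
for i in range(2): r.snapshot("wrist");p,R,st=pose();print(p,st["ft_force"])
go(446.3,-271,-38.5,.5)
E
```

```text
[ 445.72926995 -271.13784354  -31.31020248] [ 0.3682715  -0.90599331 -0.04356718]
[ 446.00002806 -271.40382552  -30.96428345] [0.56415927 0.01421266 0.1521807 ]
turn [0.0023 0.0018 0.0003] then shift [0.4 0.3 7.5] j6 -37.5 yclose 0.5
```

>>> send_rows(
  increments=[
    [0,0,4,0,0,0],
    [0,0,4,0,0,0],
    [0,0,0,0,0,0],
  ],
)

```text
time: 19.05
tool_pos: [444.3, -270.4, -41.2]
tcp_rot: [-180.0, -0.0, 90.5]
ft_force: [-0.7, -0.2, -0.3]
finger_gap: 85.3
grip_force: 0.0
```

>>> send_rows(
  increments=[
    [0,0,0,0,0,0],
    [0,0,0,0,0,0],
    [0,0,0,0,0,0],
    [0,0,0,0,0,0],
    [0,0,0,0,0,0],
  ],
  grip=1,
)

```text
time: 19.68
tool_pos: [445.8, -271.6, -39.1]
tcp_rot: [179.9, 0.1, 90.5]
ft_force: [-1.9, 0.8, 11.1]
finger_gap: 38.0
grip_force: 40.4
```

>>> send_rows(
  increments=[
    [0,0,-15,0,0,0],
    [0,0,-60,0,0,0],
    [0,0,-60,0,0,0],
    [0,0,-60,0,0,0],
    [0,0,-30,0,0,0],
  ],
)

```text
time: 20.3
tool_pos: [445.9, -271.5, 189.3]
tcp_rot: [179.7, 0.2, 90.5]
ft_force: [-0.2, -0.3, -0.9]
finger_gap: 37.9
grip_force: 35.3
```

>>> send_rows(
  increments=[
    [0,0,0,0,0,0],
    [0,0,0,0,0,0],
    [0,0,0,0,0,0],
    [0,0,0,0,0,0],
  ],
)

```text
time: 20.8
tool_pos: [443.8, -270.0, 182.6]
tcp_rot: [-179.9, -0.1, 90.5]
ft_force: [0.1, -0.3, -1.0]
finger_gap: 37.7
grip_force: 35.3
```

```bash
python3 - <<'E'
from h import *
s=r.snapshot("wrist");p,R,st=pose();T=toolT(s);V=s["img"].max(2)
print(p,st["finger_gap"],st["grip_force"])
for v in range(218,345,4): print(v,T[v,284].round(1),V[v,284],end=" ; ")
go(461.5,166.5,190,-21)
E
```

```text
[ 443.99346137 -270.16011499  182.87092242] 37.84546099242633 35.293293363683915
218 [-49.7  -0.3 183.1] 136 ; 222 [-55.4  -0.3 183.2] 130 ; 226 [-61.2  -0.3 183.6] 126 ; 230 [ 26.1  -0.1 -40.8] 97 ; 234 [ 26.   -0.1 -45.7] 103 ; 238 [ 25.6  -0.1 -49.7] 110 ; 242 [ 24.7  -0.1 -52.3] 114 ; 246 [ 23.6  -0.1 -54.2] 152 ; 250 [ 21.2  -0.1 -53.6] 157 ; 254 [ 19.3  -0.1 -53.9] 154 ; 258 [ 16.6  -0.1 -52.8] 152 ; 262 [ 14.5  -0.1 -53. ] 145 ; 266 [ 12.5  -0.1 -53.3] 132 ; 270 [ 10.6  -0.1 -53.9] 128 ; 274 [  8.9  -0.1 -54.6] 132 ; 278 [  6.3  -0.1 -53.9] 132 ; 282 [  3.6  -0.1 -53.2] 130 ; 286 [  2.   -0.1 -54.3] 131 ; 290 [ -0.3  -0.1 -54.2] 129 ; 294 [ -3.2  -0.1 -53.4] 128 ; 298 [ -5.3  -0.1 -53.7] 130 ; 302 [ -7.3  -0.1 -54.2] 127 ; 306 [-10.4  -0.1 -53.2] 128 ; 310 [-12.7  -0.1 -53.4] 130 ; 314 [-14.6  -0.1 -54.1] 160 ; 318 [-17.2  -0.1 -53.9] 206 ; 322 [-20.4  -0.1 -53.1] 203 ; 326 [-22.1  -0.1 -54.1] 205 ; 330 [-24.4  -0.1 -54.3] 188 ; 334 [-236.9   -0.3  183.4] 169 ; 338 [-243.9   -0.3  182.9] 165 ; 342 [-250.5   -0.3  181.8] 172 ; turn [-0.0019 -0.001   0.3751] then shift [ 413.9 -140.1   -7.1] j6 -37.5 yclose 0.5
```

>>> send_rows(
  increments=[
    [0,0,0,0,0,0.1875],
    [0,0,0,0,0,0.1876],
    [40,-14,0,0,0,0],
    [50,-17,0,0,0,0],
    [50,-17,0,0,0,0],
  ],
)

```text
time: 21.48
tool_pos: [449.6, -121.3, 183.6]
tcp_rot: [-180.0, -0.0, 69.0]
ft_force: [1.1, 0.7, -0.5]
finger_gap: 37.7
grip_force: 35.3
```

>>> send_rows(
  increments=[
    [50,-17,0,0,0,0],
    [50,-17,0,0,0,0],
    [50,-17,0,0,0,0],
    [50,-17,0,0,0,0],
    [50,-17,20,0,0,0],
  ],
)

```text
time: 22.1
tool_pos: [461.2, 143.2, 165.4]
tcp_rot: [179.8, -0.1, 69.0]
ft_force: [0.8, 0.6, -0.5]
finger_gap: 37.6
grip_force: 35.3
```

>>> send_rows(
  increments=[
    [24,-7,40,0,0,0],
    [0,0,50,0,0,0],
    [0,0,40,0,0,0],
    [0,0,0,0,0,0],
    [0,0,0,0,0,0],
  ],
)

```text
time: 22.72
tool_pos: [463.1, 166.3, 35.6]
tcp_rot: [179.9, -0.0, 69.0]
ft_force: [0.5, 0.2, 0.4]
finger_gap: 38.1
grip_force: 35.3
```

```bash
python3 - <<'E'
from h import *
r.snapshot("wrist");p,R,st=pose();print(p,st["finger_gap"])
go(461.3,165,0,-21)
E
```

```text
[463.86128947 166.43961273  36.36890332] 37.70095154000331
turn [ 0.0026 -0.0018 -0.    ] then shift [-2.3 -1.9 36.4] j6 34.8 yclose -21.0
```

>>> send_rows(
  increments=[
    [-2.2,-1.9,17,0,0,0],
    [0,0,17,0,0,0],
    [0,0,0,0,0,0],
    [0,0,0,0,0,0],
    [0,0,0,0,0,0],
  ],
)

```text
time: 23.4
tool_pos: [460.1, 164.9, 0.6]
tcp_rot: [180.0, -0.0, 69.0]
ft_force: [0.1, 1.0, -1.1]
finger_gap: 37.6
grip_force: 35.3
```

```bash
python3 - <<'E'
from h import *
s=r.snapshot("wrist");np.savez("w11.npz",**s);p,R,st=pose();print(p,st["tcp_rot"])
T=toolT(s);V=s["img"].max(2)
for v in range(206,250,4): print(v,T[v,284].round(1),V[v,284],end=" ; ")
v=238;print([(u,T[v,u].round(0).tolist()) for u in list(range(240,264,3))+list(range(306,330,3))])
scan(s,p,22.5,30)
E
```

```text
[460.07147268 164.93099785   0.63811948] [ 1.79957412e+02 -3.16790833e-02  6.90172388e+01]
206 [ 31.   -0.1 -16.5] 129 ; 210 [ 28.4  -0.1 -16. ] 124 ; 214 [ 26.3  -0.1 -16.9] 83 ; 218 [ 24.1  -0.1 -17.7] 69 ; 222 [ 21.1  -0.1 -16.6] 69 ; 226 [ 18.4  -0.1 -16.1] 72 ; 230 [ 26.5  -0.1 -41.9] 74 ; 234 [ 25.7  -0.1 -45.1] 78 ; 238 [ 25.6  -0.1 -49.6] 89 ; 242 [ 24.2  -0.1 -51.1] 92 ; 246 [ 23.   -0.1 -53.1] 117 ; [(240, [11.0, -27.0, -17.0]), (243, [11.0, -25.0, -17.0]), (246, [11.0, -23.0, -16.0]), (249, [22.0, -18.0, -42.0]), (252, [23.0, -16.0, -44.0]), (255, [25.0, -14.0, -48.0]), (258, [25.0, -13.0, -49.0]), (261, [25.0, -11.0, -49.0]), (306, [25.0, 11.0, -47.0]), (309, [25.0, 12.0, -48.0]), (312, [25.0, 14.0, -47.0]), (315, [24.0, 15.0, -46.0]), (318, [23.0, 17.0, -44.0]), (321, [21.0, 19.0, -40.0]), (324, [10.0, 24.0, -15.0]), (327, [11.0, 26.0, -17.0])]
y -24.5 x from 17 [83, 81, 82, 80, 71, 57, 54, 55, 55, 54, 56, 57, 55, 55, 56, 55, 53, 53, 52, 60, 73, 63, 78, 119, 131]
y -17.5 x from 17 [75, 72, 71, 75, 83, 83, 83, 82, 82, 82, 82, 81, 80, 67, 56, 55, 55, 52, 41, 40, 53, 63, 81, 122, 134]
y 17.5 x from 17 [80, 76, 82, 101, 115, 114, 114, 114, 114, 114, 121, 127, 127, 104, 81, 81, 83, 73, 53, 38, 60, 72, 100, 160, 175]
y 24.5 x from 17 [71, 69, 69, 80, 91, 76, 65, 62, 62, 64, 68, 69, 71, 72, 71, 73, 71, 63, 44, 38, 63, 78, 100, 160, 175]
x 31.5 y from -30 [83, 83, 83, 83, 72, 55, 56, 56, 49, 43, 47, 53, 55, 55, 56, 60, 57, 56, 63, 80, 84] y from 30 down [166, 133, 84, 82, 81, 78, 63, 71, 77, 81, 79, 81, 80, 77, 75, 86, 113, 121, 123, 127, 127]
x 33 y from -30 [82, 82, 81, 83, 75, 56, 53, 54, 51, 44, 51, 55, 54, 55, 58, 56, 54, 53, 52, 73, 83] y from 30 down [173, 134, 85, 79, 81, 78, 63, 69, 82, 83, 83, 83, 84, 83, 75, 66, 80, 94, 111, 127, 127]
```

Pocket centre in the tool is (0.1, 1.3) and the blank's centre (-0.7, 0.2). I correct and lower.

>>> send_rows(
  increments=[
    [0.8,1.1,3,0,0,0],
    [0,0,5,0,0,0],
    [0,0,5,0,0,0],
    [0,0,4,0,0,0],
    [0,0,0,0,0,0],
  ],
)

```text
time: 24.08
tool_pos: [460.4, 165.0, -17.5]
tcp_rot: [-179.9, 0.0, 69.0]
ft_force: [-0.0, 0.6, -1.1]
finger_gap: 37.9
grip_force: 35.3
```

>>> send_rows(
  increments=[
    [0,0,1,0,0,0],
    [0,0,0,0,0,0],
    [0,0,0,0,0,0],
  ],
)

```text
time: 24.45
tool_pos: [461.0, 165.1, -17.8]
tcp_rot: [180.0, -0.0, 69.0]
ft_force: [-0.4, 0.5, -0.9]
finger_gap: 38.2
grip_force: 35.3
```

```bash
python3 - <<'E'
from h import *
s=r.snapshot("wrist");p,R,st=pose();print(p,st["ft_force"],st["wrist_torque"])
T=toolT(s);V=s["img"].max(2)
for v in range(202,250,4): print(v,T[v,284].round(1),V[v,284],end=" ; ")
E
```

```text
[461.0304047  165.13970127 -17.73107883] [-0.03716469  0.39918511 -0.86856604] [-0.02703431 -0.03344773  0.03672421]
202 [ 37.1  -0.1 -28.4] 173 ; 206 [ 34.9  -0.1 -28.5] 147 ; 210 [ 34.3  -0.1 -33.4] 86 ; 214 [ 32.7  -0.1 -35. ] 124 ; 218 [ 30.2  -0.1 -34.4] 122 ; 222 [ 28.1  -0.1 -34.8] 115 ; 226 [ 25.8  -0.1 -34.6] 83 ; 230 [ 26.2  -0.1 -41.1] 73 ; 234 [ 25.8  -0.1 -45.3] 79 ; 238 [ 25.4  -0.1 -49.3] 86 ; 242 [ 24.8  -0.1 -52.4] 88 ; 246 [ 23.4  -0.1 -53.8] 115 ;
```

>>> send_rows(
  increments=[
    [0,0,1,0,0,0],
    [0,0,0.8,0,0,0],
    [0,0,0.6,0,0,0],
    [0,0,0,0,0,0],
    [0,0,0,0,0,0],
  ],
)

```text
time: 25.12
tool_pos: [460.9, 165.1, -20.3]
tcp_rot: [180.0, -0.0, 69.0]
ft_force: [-0.1, 0.9, -0.6]
finger_gap: 38.1
grip_force: 35.3
```

>>> send_rows(
  increments=[
    [0,0,0,0,0,0],
    [0,0,0,0,0,0],
    [0,0,0,0,0,0],
    [0,0,0,0,0,0],
  ],
  grip=-1,
)

```text
time: 25.62
tool_pos: [460.9, 165.1, -20.2]
tcp_rot: [180.0, -0.0, 69.0]
ft_force: [0.1, 1.0, 0.8]
finger_gap: 85.4
grip_force: 0.0
```

>>> send_rows(
  increments=[
    [0,0,-30,0,0,0],
    [0,0,-60,0,0,0],
    [0,0,-60,0,0,0],
    [0,0,-50,0,0,0],
    [0,0,0,0,0,0],
  ],
)

```text
time: 26.25
tool_pos: [464.1, 165.9, 185.4]
tcp_rot: [179.5, -0.3, 69.0]
ft_force: [0.3, 0.2, 0.5]
finger_gap: 85.2
grip_force: 0.0
```

```bash
python3 - <<'E'
from h import *
s=r.snapshot("wrist");np.savez("w12.npz",**s);p,R,st=pose();print(p,st["finger_gap"])
W=cloud(s)
for n,c,h in (("two",(461.2,165),34),("one",(523.4,327),38)):
    f=(abs(W[...,0]-c[0])<37)&(abs(W[...,1]-c[1])<37)&(W[...,2]>h-5)&(W[...,2]<h+6)
    v,u=np.nonzero(f);P=ray(s,np.c_[u,v],h)[:,:2].astype(np.float32);print(n,f.sum(),[np.round(x,1) for x in cv2.minAreaRect(P)],np.median(W[f][:,2]))
    print("tilt",np.linalg.lstsq(np.c_[W[f][:,:2]-c,np.ones(f.sum())],W[f][:,2],rcond=None)[0].round(3))
    tmatch(s,n,t=4.5)
tmatch(s,"three",t=4.5)
go(588,-275,186,1.5)
E
```

```text
[462.50525164 165.53844912 182.17976646] 85.50664329230928
two 1302 [array([461.4, 165.3]), array([51.2, 35.4]), np.float64(67.9)] 32.68101472398044
tilt [-5.0000e-03 -9.0000e-03  3.2672e+01]
two score 0.592 ang -21.0 centre [461.2 166. ]
one 1910 [array([521.2, 321.3]), array([35. , 44.2]), np.float64(69.1)] 36.29729324362654
tilt [-8.0000e-03 -7.0000e-03  3.6213e+01]
one score 0.42 ang -21.0 centre [521.6 323.8]
three score 0.836 ang -21.0 centre [491.2 245. ]
turn [ 0.0046 -0.002  -0.3924] then shift [-443.7  113.9   -3.8] j6 34.7 yclose -21.0
```

Broad seated flat. Now the slim blank.

>>> send_rows(
  increments=[
    [0,0,0,0,0,-0.131],
    [0,0,0,0,0,-0.131],
    [0,0,0,0,0,-0.13],
    [-40,10,0,0,0,0],
    [-50,13,0,0,0,0],
  ],
)

```text
time: 26.92
tool_pos: [485.0, 75.4, 177.4]
tcp_rot: [-179.8, -0.0, 91.6]
ft_force: [1.2, -0.6, -0.0]
finger_gap: 85.2
grip_force: 0.0
```

>>> send_rows(
  increments=[
    [-50,13,0,0,0,0],
    [-50,13,0,0,0,0],
    [-50,13,0,0,0,0],
    [-50,13,0,0,0,0],
    [-50,13,0,0,0,0],
  ],
)

```text
time: 27.55
tool_pos: [556.7, -173.8, 177.2]
tcp_rot: [-179.8, -0.1, 91.5]
ft_force: [-0.2, -0.2, -0.2]
finger_gap: 85.4
grip_force: 0.0
```

>>> send_rows(
  increments=[
    [-50,13,20,0,0,0],
    [-50,13,40,0,0,0],
    [0,0,40,0,0,0],
    [0,0,0,0,0,0],
    [0,0,0,0,0,0],
  ],
)

```text
time: 28.18
tool_pos: [585.5, -269.1, 81.8]
tcp_rot: [-180.0, -0.0, 91.5]
ft_force: [0.2, 1.0, 1.5]
finger_gap: 85.3
grip_force: 0.0
```

>>> send_rows(
  increments=[
    [0,0,0,0,0,0],
    [0,0,0,0,0,0],
  ],
)

```text
time: 28.42
tool_pos: [586.8, -269.8, 83.7]
tcp_rot: [179.8, 0.1, 91.5]
ft_force: [-0.1, 0.0, -0.6]
finger_gap: 85.5
grip_force: 0.0
```

```bash
python3 - <<'E'
from h import *
s=r.snapshot("wrist");np.savez("w13.npz",**s);p,R,st=pose();print(p)
q=s["view"]@[588,-273.5,14,1];uv=(int(q[0]/q[2]*s["fx"]+s["cx"]),int(q[1]/q[2]*s["fy"]+s["cy"]));print(uv,s["img"][uv[1],uv[0]])
a=blank(s,uv,14,60);c=a[0]
for ang in (0.5,1.5): go(c[0],c[1]-1,-20,ang)
E
```

```text
[ 586.49647333 -269.76219676   83.25017237]
(285, 213) [160 184 187]
True 1786 [ 589.  -272.9] [27.9 57. ] 2.6 z nan
turn [0.0023 0.0014 0.0175] then shift [ -4.2   2.5 103.3] j6 -30.8 yclose 1.5
turn [0.0023 0.0014 0.0001] then shift [ -4.2   2.4 103.3] j6 -30.8 yclose 1.5
```

>>> send_rows(
  increments=[
    [-4,2.3,40,0,0,-0.009],
    [0,0,40,0,0,0],
    [0,0,30,0,0,0],
    [0,0,6,0,0,0],
    [0,0,0,0,0,0],
  ],
)

```text
time: 29.1
tool_pos: [588.4, -273.8, -33.6]
tcp_rot: [180.0, 0.0, 92.0]
ft_force: [0.6, 0.6, 0.4]
finger_gap: 85.6
grip_force: 0.0
```

>>> send_rows(
  increments=[
    [0,0,0,0,0,0],
    [0,0,0,0,0,0],
    [0,0,0,0,0,0],
  ],
)

```text
time: 29.48
tool_pos: [588.5, -273.9, -33.6]
tcp_rot: [179.9, 0.0, 92.0]
ft_force: [0.5, -0.7, 0.2]
finger_gap: 85.4
grip_force: 0.0
```

```bash
python3 - <<'E'
from h import *
r.snapshot("wrist");p,R,st=pose();print(p,st["ft_force"])
go(589,-273.9,-39.5,2)
E
```

```text
[ 588.34309853 -273.81462738  -33.85578054] [-0.30450714  0.87935189 -0.0716914 ]
turn [ 0.0009  0.0005 -0.0002] then shift [-0.1  0.7  5.6] j6 -31.5 yclose 2.0
```

>>> send_rows(
  increments=[
    [0,0.5,4.5,0,0,0],
    [0,0,0,0,0,0],
    [0,0,0,0,0,0],
    [0,0,0,0,0,0],
  ],
)

```text
time: 30.02
tool_pos: [588.4, -273.6, -39.1]
tcp_rot: [-180.0, -0.0, 92.0]
ft_force: [0.1, -0.3, -0.2]
finger_gap: 85.2
grip_force: 0.0
```

>>> send_rows(
  increments=[
    [0,0,0,0,0,0],
    [0,0,0,0,0,0],
    [0,0,0,0,0,0],
    [0,0,0,0,0,0],
    [0,0,0,0,0,0],
  ],
  grip=1,
)

```text
time: 30.65
tool_pos: [589.2, -274.0, -38.1]
tcp_rot: [179.9, 0.0, 92.0]
ft_force: [-0.8, 0.2, 6.0]
finger_gap: 27.9
grip_force: 37.8
```

>>> send_rows(
  increments=[
    [0,0,-15,0,0,0],
    [0,0,-50,0,0,0],
    [0,0,-60,0,0,0],
    [0,0,-60,0,0,0],
    [0,0,-40,0,0,0],
  ],
)

```text
time: 31.28
tool_pos: [589.3, -274.0, 190.8]
tcp_rot: [179.8, 0.1, 92.0]
ft_force: [0.5, -1.1, -2.3]
finger_gap: 28.2
grip_force: 34.9
```

>>> send_rows(
  increments=[
    [0,0,0,0,0,0],
    [0,0,0,0,0,0],
    [0,0,0,0,0,0],
    [0,0,0,0,0,0],
  ],
)

```text
time: 31.78
tool_pos: [587.6, -273.1, 184.2]
tcp_rot: [-179.9, -0.1, 92.0]
ft_force: [-0.8, -0.4, -0.1]
finger_gap: 27.6
grip_force: 34.8
```

```bash
python3 - <<'E'
from h import *
s=r.snapshot("wrist");np.savez("w14.npz",**s);p,R,st=pose();T=toolT(s);V=s["img"].max(2)
print(p,st["finger_gap"],st["grip_force"])
for v in range(214,350,4): print(v,T[v,284].round(1),V[v,284],end=" ; ")
# in-hand yaw: edges of top by row
for v in (250,265): 
    f=np.nonzero((T[v,:,2]>-60)&(T[v,:,2]<-45)&(abs(T[v,:,1])<20))[0];print(v,f.min(),f.max(),T[v,f.min()].round(1),T[v,f.max()].round(1))
go(492.3,246,190,-21)
E
```

```text
[ 587.78892298 -273.21289749  184.47912709] 28.104768839010877 34.84580855816603
214 [-44.9  -0.3 185.1] 101 ; 218 [-50.4  -0.3 184.9] 93 ; 222 [ 29.5  -0.1 -38.4] 81 ; 226 [ 28.9  -0.1 -42.5] 87 ; 230 [ 28.3  -0.1 -46.2] 97 ; 234 [ 27.2  -0.1 -48.5] 103 ; 238 [ 26.1  -0.1 -50.8] 121 ; 242 [ 24.1  -0.1 -50.9] 133 ; 246 [ 21.9  -0.1 -50.7] 134 ; 250 [ 19.6  -0.1 -50.3] 130 ; 254 [ 17.2  -0.1 -50. ] 134 ; 258 [ 15.1  -0.1 -50.1] 127 ; 262 [ 13.1  -0.1 -50.5] 115 ; 266 [ 11.1  -0.1 -50.8] 111 ; 270 [  9.3  -0.1 -51.5] 112 ; 274 [  6.6  -0.1 -50.8] 111 ; 278 [  4.4  -0.1 -50.9] 111 ; 282 [  2.1  -0.1 -50.9] 114 ; 286 [ -0.2  -0.1 -50.9] 113 ; 290 [ -2.   -0.1 -51.8] 112 ; 294 [ -4.5  -0.1 -51.6] 112 ; 298 [ -6.9  -0.1 -51.4] 112 ; 302 [ -9.5  -0.1 -51.3] 114 ; 306 [-12.1  -0.1 -51. ] 128 ; 310 [-14.6  -0.1 -50.9] 170 ; 314 [-16.8  -0.1 -51.3] 175 ; 318 [-20.1  -0.1 -50.4] 177 ; 322 [-22.1  -0.1 -51.1] 174 ; 326 [-24.5  -0.1 -51.2] 173 ; 330 [-27.7  -0.1 -50.5] 147 ; 334 [-238.3   -0.3  185. ] 118 ; 338 [-246.    -0.3  185.2] 124 ; 342 [-253.4   -0.3  185. ] 131 ; 346 [-260.7   -0.3  184.6] 132 ; 250 256 312 [ 19.1 -13.8 -49.3] [ 18.5  13.7 -48.2]
265 244 324 [ 11.4 -19.8 -50.3] [ 11.7  19.5 -50.9]
turn [-0.0022 -0.0008  0.4012] then shift [ 450.5 -275.2   -5.5] j6 -31.4 yclose 2.0
```

>>> send_rows(
  increments=[
    [0,0,0,0,0,0.1337],
    [0,0,0,0,0,0.1337],
    [0,0,0,0,0,0.1338],
    [35,-21.2,0,0,0,0],
    [45,-27.5,0,0,0,0],
  ],
)

```text
time: 32.45
tool_pos: [571.1, -181.2, 185.1]
tcp_rot: [-179.9, -0.0, 68.9]
ft_force: [0.3, 0.2, -0.5]
finger_gap: 27.8
grip_force: 34.9
```

>>> send_rows(
  increments=[
    [45,-27.5,0,0,0,0],
    [45,-27.5,0,0,0,0],
    [45,-27.5,0,0,0,0],
    [45,-27.5,0,0,0,0],
    [45,-27.5,0,0,0,0],
  ],
)

```text
time: 33.08
tool_pos: [523.2, 79.5, 185.7]
tcp_rot: [-180.0, 0.0, 69.0]
ft_force: [0.6, 0.1, -1.3]
finger_gap: 28.5
grip_force: 34.9
```

>>> send_rows(
  increments=[
    [45,-27.5,0,0,0,0],
    [45,-27.5,0,0,0,0],
    [45,-27.5,0,0,0,0],
    [10,-6.5,20,0,0,0],
    [0,0,40,0,0,0],
  ],
)

```text
time: 33.7
tool_pos: [493.7, 246.4, 126.3]
tcp_rot: [179.8, -0.1, 69.1]
ft_force: [0.1, -0.4, -1.4]
finger_gap: 28.4
grip_force: 34.9
```

>>> send_rows(
  increments=[
    [0,0,40,0,0,0],
    [0,0,40,0,0,0],
    [0,0,0,0,0,0],
    [0,0,0,0,0,0],
    [0,0,0,0,0,0],
  ],
)

```text
time: 34.33
tool_pos: [494.5, 245.6, 48.3]
tcp_rot: [179.8, -0.1, 69.0]
ft_force: [0.9, 0.2, -1.2]
finger_gap: 28.0
grip_force: 34.9
```

```bash
python3 - <<'E'
from h import *
s=r.snapshot("wrist");np.savez("w15.npz",**s);p,R,st=pose();print(p,st["finger_gap"])
T=toolT(s);print(T[[222,230,250,270],284].round(1))
scan(s,p,17.5,32.5);go(492.2,246.1,1.5,-21)
E
```

```text
[494.46276936 245.64702204  48.21683491] 27.602772393222605
[[ 29.5  -0.1 -38.3]
 [ 28.1  -0.1 -45.7]
 [ 20.2  -0.1 -51.5]
 [  8.9  -0.1 -50.9]]
y -19.5 x from 19 [86, 85, 84, 82, 75, 66, 55, 48, 47, 48, 46, 47, 45, 45, 44, 50, 56, 50, 56, 80, 85, 122, 160, 174, 174]
y -12.5 x from 19 [83, 82, 82, 83, 83, 84, 84, 87, 84, 86, 86, 84, 81, 71, 73, 81, 77, 63, 52, 72, 89, 127, 163, 172, 174]
y 12.5 x from 19 [69, 75, 90, 107, 112, 114, 113, 117, 117, 120, 120, 124, 120, 100, 82, 81, 78, 65, 48, 62, 79, 118, 162, 172, 172]
y 19.5 x from 19 [70, 71, 70, 70, 69, 72, 75, 78, 83, 84, 83, 82, 81, 84, 84, 83, 83, 81, 91, 101, 98, 127, 162, 172, 172]
x 34.0 y from -25 [78, 67, 56, 56, 55, 49, 51, 65, 77, 80, 82, 82, 83, 77, 73, 71, 84, 101, 113, 115, 123] y from 25 down [171, 172, 171, 156, 121, 90, 83, 85, 78, 68, 67, 78, 81, 82, 83, 84, 80, 76, 68, 78, 97]
x 35.5 y from -25 [82, 66, 52, 49, 55, 55, 55, 66, 72, 72, 72, 72, 75, 70, 72, 88, 112, 121, 128, 127, 128] y from 25 down [175, 174, 170, 153, 120, 91, 77, 68, 67, 60, 60, 70, 74, 72, 76, 74, 75, 71, 63, 74, 94]
turn [ 0.0028 -0.0024 -0.0001] then shift [-0.4 -2.3 46.7] j6 42.1 yclose -21.0
```

>>> send_rows(
  increments=[
    [-0.3,-2,15,0,0,0],
    [0,0,15,0,0,0],
    [0,0,10,0,0,0],
    [0,0,0,0,0,0],
    [0,0,0,0,0,0],
  ],
)

```text
time: 35.0
tool_pos: [490.9, 245.7, 6.0]
tcp_rot: [180.0, -0.0, 69.0]
ft_force: [-0.1, 0.2, 0.1]
finger_gap: 28.0
grip_force: 34.9
```

>>> send_rows(
  increments=[
    [0,0,0,0,0,0],
    [0,0,0,0,0,0],
    [0,0,0,0,0,0],
  ],
)

```text
time: 35.38
tool_pos: [491.0, 245.6, 6.2]
tcp_rot: [180.0, -0.0, 69.0]
ft_force: [-0.8, 0.1, -0.6]
finger_gap: 27.6
grip_force: 34.9
```

```bash
python3 - <<'E'
from h import *
s=r.snapshot("wrist");np.savez("w16.npz",**s);p,R,st=pose();print(p,st["tcp_rot"])
T=toolT(s);V=s["img"].max(2);print(T[[202,206,210,214,218,222,226,230],284].round(1).tolist())
scan(s,p,17.5,32.5);go(492.2,246.1,1.5,-21)
E
```

```text
[490.94917148 245.64040657   6.17571634] [ 1.79983702e+02 -1.58463815e-02  6.90007060e+01]
[[31.7, -0.1, -10.9], [28.8, -0.1, -9.5], [26.3, -0.1, -9.8], [24.3, -0.1, -11.2], [21.6, -0.1, -10.8], [29.3, -0.1, -37.9], [28.7, -0.1, -41.9], [28.0, -0.1, -45.5]]
y -19.5 x from 19 [85, 84, 83, 83, 80, 72, 58, 55, 51, 55, 52, 54, 57, 57, 55, 54, 55, 55, 50, 46, 56, 69, 68, 107, 138]
y -12.5 x from 19 [75, 70, 72, 78, 85, 83, 82, 86, 81, 82, 82, 82, 83, 80, 66, 53, 60, 70, 69, 46, 41, 65, 79, 131, 167]
y 12.5 x from 19 [84, 81, 84, 103, 111, 110, 113, 111, 115, 110, 115, 116, 121, 123, 98, 78, 78, 81, 70, 50, 45, 71, 79, 127, 165]
y 19.5 x from 19 [70, 86, 104, 113, 115, 104, 83, 68, 66, 66, 66, 69, 67, 68, 69, 70, 70, 68, 61, 44, 41, 67, 75, 117, 161]
x 34.0 y from -25 [86, 82, 84, 82, 72, 57, 55, 54, 52, 43, 48, 52, 55, 55, 58, 65, 71, 71, 78, 100, 120] y from 25 down [162, 116, 79, 81, 82, 78, 61, 67, 77, 80, 79, 77, 79, 80, 83, 97, 117, 125, 128, 128, 127]
x 35.5 y from -25 [87, 85, 85, 84, 72, 56, 54, 54, 49, 45, 51, 55, 60, 69, 71, 77, 79, 77, 84, 108, 121] y from 25 down [163, 123, 77, 78, 81, 76, 64, 70, 81, 82, 81, 80, 80, 81, 73, 65, 82, 106, 124, 127, 127]
turn [ 0.0003 -0.0003  0.    ] then shift [0.9 1.  4.7] j6 42.2 yclose -21.0
```

>>> send_rows(
  increments=[
    [0.5,0.6,1.5,0,0,0],
    [0.5,0.6,1.5,0,0,0],
    [0,0,1.5,0,0,0],
    [0,0,0,0,0,0],
    [0,0,0,0,0,0],
  ],
)

```text
time: 36.05
tool_pos: [492.2, 246.1, 1.4]
tcp_rot: [-180.0, 0.0, 69.0]
ft_force: [-0.3, -0.0, -0.9]
finger_gap: 27.8
grip_force: 34.9
```

>>> send_rows(
  increments=[
    [0,0,0,0,0,0],
    [0,0,0,0,0,0],
    [0,0,0,0,0,0],
    [0,0,0,0,0,0],
    [0,0,0,0,0,0],
  ],
)

```text
time: 36.67
tool_pos: [492.2, 246.1, 1.4]
tcp_rot: [-180.0, 0.0, 69.0]
ft_force: [-0.4, -0.2, -1.1]
finger_gap: 27.9
grip_force: 34.9
```

```bash
python3 - <<'E'
from h import *
s=r.snapshot("wrist");p,R,st=pose();print(p,st["tcp_rot"],st["finger_gap"],st["grip_force"],abs(st["qd"]).max())
T=toolT(s);print(T[[202,206,210,222,226,250,270],284].round(1).tolist())
scan(s,p,17.5,32.5);go(492.2,246.1,1.5,-21)
W=cloud(r.snapshot("top"))
for n,u,v in (("cup",253,267),("jar",297,220),("drop",267,210)):
    _,l=cv2.connectedComponents((W[...,2]>40).astype(np.uint8),connectivity=4);m=l==l[v,u];print(n,l[v,u],m.sum(),W[m][:,:2].mean(0).round(1))
E
```

```text
[492.26533593 246.09382533   1.46239649] [-1.79999199e+02  7.15330621e-05  6.90017704e+01] 28.375206583731796 34.92810135707259 0.05021021102511182
[[33.1, -0.1, -15.2], [30.7, -0.1, -15.5], [28.2, -0.1, -15.5], [29.6, -0.1, -38.7], [28.5, -0.1, -41.5], [20.0, -0.1, -51.2], [8.6, -0.1, -50.3]]
y -19.5 x from 19 [84, 85, 83, 81, 71, 54, 53, 53, 53, 52, 54, 55, 56, 56, 57, 55, 52, 51, 40, 41, 56, 64, 87, 124, 137]
y -12.5 x from 19 [82, 79, 73, 73, 76, 79, 81, 84, 84, 81, 82, 83, 83, 70, 56, 54, 54, 46, 43, 38, 57, 71, 104, 157, 172]
y 12.5 x from 19 [95, 88, 82, 78, 89, 106, 110, 111, 112, 114, 113, 114, 115, 103, 78, 77, 83, 73, 49, 38, 65, 76, 98, 152, 170]
y 19.5 x from 19 [74, 95, 110, 110, 99, 73, 68, 73, 76, 80, 77, 80, 82, 79, 80, 80, 79, 70, 52, 40, 67, 80, 104, 156, 170]
x 34.0 y from -25 [85, 84, 83, 72, 56, 56, 53, 48, 45, 48, 55, 54, 55, 54, 55, 57, 60, 65, 86, 100, 111] y from 25 down [171, 159, 118, 81, 81, 81, 75, 62, 69, 79, 80, 80, 78, 78, 77, 72, 77, 96, 115, 126, 126]
x 35.5 y from -25 [85, 85, 84, 69, 52, 52, 52, 50, 45, 51, 54, 56, 53, 52, 56, 62, 69, 78, 108, 121, 125] y from 25 down [171, 161, 114, 79, 77, 75, 75, 59, 69, 78, 80, 81, 80, 79, 77, 73, 63, 76, 93, 120, 127]
turn [-0.  0.  0.] then shift [-0.  -0.1 -0. ] j6 42.2 yclose -21.0
cup 29 526 [390.5 -27.5]
jar 27 352 [501.7 -85.3]
drop 26 148 [529.6 -17.9]
```

The slim blank is centred within ~0.5 mm and level, about 12 mm above the locators. The bystanders have not moved. Handing in.

```bash
python3 -c "
from bench import r
print(r.hand_in())"
```

```text
the job is handed in; nothing more can be done
None
```

The job is handed in, with no verdict returned: the square and broad blanks measured flat and centred in the one- and two-stud cradles, and the slim blank is held still and level about 12 mm above the three-stud cradle's locators, centred to about 0.5 mm, with the cup, jar and dropper bottle where they started.

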